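Shut the float bin and scan its label

ROBOT

A 6-joint arm with a two-finger parallel gripper is mounted at the origin on the work surface. World frame = base frame: x ahead of the robot, y to its left, z up, the work surface at z = 0. Lengths are in m, angles in rad, forces in N, time in s.
With the tool pointing down it reaches from about 0.3 to 0.875 m from the base axis. Payload 6.4 kg.
Tool frame: the origin (TCP) lies midway between the tips of the shut fingers; the grasp point (between the pads) lies 19 mm behind it; x points along the fingers, y is the direction in which the jaws open and shut, and the axes are right-handed (so a half turn about x gives the same grasp; the last joint's range is limited). The gripper opens to 85 mm and grips with 20 to 120 N. Pads are 22 mm wide; open, the fingers measure 114 mm over their backs; the gripper's body (76 mm by 85 mm) begins 54 mm behind the grasp point. The pads swing forward as they close: fully open they stand 13 mm farther back than shut.
Start: joints at [-1.432, 0.181, 1.607, -0, 1.354, -0.206], TCP at [0.194, -0.541, 0.194] pointing down, gripper open.
Joint ranges: [-2.99, 2.99], [-0.89, 2.07], [0.3, 2.58], [-1.14, 4.28], [0, 2.63], [-3.12, 3.12]. Speed limits (rad/s): [2.57, 2.57, 3.01, 3.14, 3.14, 3.14].

INTERFACE

Orientations are given as a unit quaternion [w, x, y, z].
In Python, from bench import ctrl gives the robot as it stands.
- The arm moves only by the tool servo_tool, never from a script. Its argument "targets" is a list of rows, each a list of 7 numbers: the turn, a rotation vector about the tool's x, y, z in rad, then the shift along the tool's x, y, z in mm, then the opening, from -1 (shut) to 1 (fully open). A call has exactly 8 rows; each row is the pose to reach, as a shift and turn from the pose measured when the call began, along the tool's axes at that moment; what a row does not reach only later rows make up. A row lasts 1/8 s, in which the tool goes at most 62.5 mm and 10.7 degrees, less where a joint would pass 70% of its speed; a pose out of reach is approached as far as the arm can. A call with a gripper value outside its range is refused whole. The fingers move at their own pace and stop on an object; the grip force is fixed at half the most. Time passes only in rows, so rows that repeat a pose let the fingers close, or fill a call up. It gives the time, the measured TCP pose, the force and the opening at its end, in the units of the state.
- ctrl.get_obs(): the state, without advancing time (a new reading comes with each control period).
- ctrl.camera(name): name is "scene" or "top" or "wrist"; returns a dict with "pixels" (400x640x3 uint8, blue, green, red), "intrinsics" (3x3 intrinsics, pixels), "R" (3x3) and "t" (3): a world point X has camera coordinates R X + t; the wrist camera has in their place "tool_from_camera" (4x4, takes a point from camera to tool coordinates, whose origin is the TCP and whose axes are the tool frame's). Camera axes: x right, y down, z forward; pixel columns grow to the right and rows downward; lengths in m; the calibration is good to about 2 mm. The wrist camera is an equidistant fisheye: a pixel r from the principal point sees the ray r / f radians off the axis. A picture is of the moment at which its call begins: read the wrist's pose just before it. There is no depth.
- ctrl.hand_in(): hands the job in, once; it reports no verdict.
The state is a dict: "time_s": time; "q": joint angles; "dq": joint speeds; "joint_efforts": joint torques, N m; "eef_pos": TCP position; "eef_rot": TCP orientation; "wrist_force": force on the tool from outside, world axes, zero at the start; "torque": the same for the moment, N m; "opening": opening from 0.0 (shut) to 1.0 (fully open).
Only numpy, scipy, OpenCV 4.12 (cv2) and the standard library are available. Lean on these libraries where they do the work, as an engineer would, in place of code of your own. Each camera call takes 0.05 s, during which the arm holds its last target.

TASK

Push the tilt-out float bin fully shut without slamming it, then lift the hand scanner out of its dock and aim it squarely at the middle of the bar-code label on the bin's front, upright and about 10 cm away, holding it steady for two seconds so that it reads. Then stand the scanner back in its dock and let go, leaving the bin shut and the other things on the shelf where they are; do not bump the scanner into the bin.

Things in the scene. Friction and masses are not known exactly. Their poses are not given: they have to be found in the camera images.
- bin_hinge (a point): Midpoint of the blue tilt-out bin's hinge line, at the foot of its front, 40 mm above the work surface. Fixed to the oak unit, so it does not turn with the bin: its x axis is level and points straight into the unit, y lies along the hinge, z is up. The unit's front edges lie 2 mm outside it (to -x).
- bin (a joint): Tilt of the bin about bin_hinge in rad: 0 fully shut (front panel upright), up to 0.75 with its top tilted out (to -x of bin_hinge). Starts at 0.4 to 0.65. Stiff hinge: it stays wherever it is left, open, part-way or shut, and takes a few newtons at the lip to move, so push it right up to its stop.
- bin_lip (a point): Middle of the outer face of the blue pull lip (110 mm long, 12 high, 16 deep) across the top of the bin's front; push here from outside. Turns with the bin: at tilt q it lies, in bin_hinge's frame, at x = -0.024 cos q - 0.197 sin q, z = -0.024 sin q + 0.197 cos q (m); 237 mm above the work surface when shut. Blue front panel 204 wide, 210 high; 42 mm orange floats behind it.
- bin_label (a point): Middle of the white bar-code label (78 mm wide, 44 high, black upright bars) in a grey holder on the bin's front, 10.5 mm outside and 150 mm above the hinge (190 mm above the work surface) when shut. Turns with the bin: x points into the bin, square to the label, y along its width, z up the bars. With the bin tilted out it leans over to look downwards.
- unit: The fixed oak shelf unit that carries the bin, 220 mm wide, 200 mm deep, 268 mm high. Origin at the centre of its underside, x pointing from its front to its back, z up.
- dock: Fixed black charging dock, 108 x 94 mm, a 10 mm floor with a rim 9 mm high around it. Origin at the centre of its underside, z up.
- dock_seat (a point): Centre of the dock's inner floor, 10 mm above the work surface; the floor inside the rim is 94 mm along x by 80 mm along y. The scanner's foot stands on it with 4 mm to spare all round.
- scanner: Loose hand scanner, 146 mm high, about 0.24 kg; it reads by itself (no trigger to press). Flat grey foot 86 (x) by 72 (y) by 14 mm, slim black handle, yellow head 56 mm wide across y. Origin at the centre of the foot's underside; z up, x the way it looks (the beam). Starts upright in the dock, its x along the dock's x.
- scanner_grip (a point): Centre of the scanner's yellow head, where to grasp it: 8 mm ahead of the scanner's origin in x, 125 mm above the underside of its foot. The head is 96 mm long along x, 56 wide along y and 42 high with flat parallel sides; nothing stands beside or above it. Axes as the scanner's.
- scanner_window (a point): Middle of the reading window in the black front of the head: 61 mm ahead of the scanner's origin in x, 125 mm above the underside of its foot (so 53 mm ahead of scanner_grip). The beam leaves it along +x; axes as the scanner's.
- scanner_foot (a point): Centre of the underside of the scanner's foot; z up the scanner, axes as the scanner's.
- tin: Bystander: small round aluminium tin with lid, 66 mm across, 29 mm high. Origin at the centre of its underside.
- dish: Bystander: white ceramic dish holding brass swivels, 100 mm across, 28 mm high. Origin at the centre of its underside.
- reel_seat: Bystander: black plastic reel seat lying on its foot, 126 mm long along x, 26 mm thick, 29 mm high. Origin under its middle, on the work surface.
- fish_scale: Bystander: flat stainless steel fish scale with a hook at its +x end and a ring at the other, 177 mm long, 34 mm wide, 18 mm high. Origin on the work surface under the middle of its length.
There are look-alikes about, which are no part of the job. Several things have the shape of the dock; the one meant has the colours described above.

How it is judged:
On the way, in this order (a step that is already met when the one before it is completed fails the run):
1. the bin is fully shut (within 0.03 rad) (value of joint bin below 0.03 rad), for 0.3 s.
2. bin shut, scanner still for 1.5 s, window 60-140 mm in front of the label, beam within 15 mm of its middle, square and upright within 0.2 rad (value of joint bin below 0.03 rad and x of bin_label in the frame of scanner_window between 0.06 and 0.14 m and y of bin_label in the frame of scanner_window between -0.015 and 0.015 m and z of bin_label in the frame of scanner_window between -0.015 and 0.015 m and x of scanner_window in the frame of bin_label below -0.05 m and angle between the x axis of scanner_window and the x axis of bin_label, either way round below 0.2 rad and angle between scanner_window's own z axis and vertical below 0.2 rad and linear speed of scanner below 0.02 m/s and angular speed of scanner below 0.15 rad/s), for 1.5 s.
At the end, for the whole second after the job is handed in: the bin is shut (under 0.03 rad) and the scanner stands released, upright (within 0.05 rad) and still (under 0.02 m/s) on the floor of its dock: foot within 8 mm of the seat's centre and no more than 3 mm above it (value of joint bin below 0.03 rad and horizontal distance between scanner_foot and dock_seat below 0.008 m and z of scanner_foot in the frame of dock_seat below 0.003 m and angle between scanner_foot's own z axis and vertical below 0.05 rad and linear speed of scanner below 0.02 m/s); the robot touches nothing.
It fails at once if the scanner is bumped against the bin or its unit (over 3 N) (contact force between scanner and unit above 3 N).
It fails at once if the bin is slammed (closing faster than 3 rad/s) (velocity of joint bin below -3 rad/s).
It fails at once if a bystander is shifted by more than 20 mm (distance of any of tin, dish, reel_seat, fish_scale from where it was at the start of the episode above 0.02 m).
It also fails if it takes over 66 s, if anything falls off the work surface, if the arm or the gripper's body presses on something with over 40 N, if the wrist force passes 120 N, or if a joint passes its speed limit or range.

## Working session

There is one attempt and no reset: what is moved stays moved. The work goes in short steps, Python scripts to look and compute and a tool call to move; the robot and the scene stay as the last step left them, time stands still between calls to the robot, and variables do not carry over. Pictures are saved under pics/ and viewed, and the job is handed in when it is done.

Besides the shell and the picture viewer there is one more tool, called after "Emit:" as name(argument=value, ...), one argument or row to a line, values as JSON. servo_tool: Moves the arm, as the interface text tells. Its arguments: {"type":"object","properties":{"targets":{"type":"array","items":{"type":"array","items":{"type":"number"}}}},"required":["targets"]}

```bash
ls; mkdir -p pics; python3 - <<'E'
from bench import ctrl
import cv2
print(ctrl.get_obs())
for n in ["scene","top","wrist"]:
    c=ctrl.camera(n); cv2.imwrite(f"pics/{n}0.png",c["pixels"])
    print(n,{k:v for k,v in c.items() if k!="pixels"})
E
```

```text
pics
{'time_s': 0.0, 'q': array([-1.43228278e+00,  1.81539497e-01,  1.60802252e+00,  1.65709361e-05,
        1.35376202e+00, -2.06301939e-01]), 'dq': array([-0.00054655, -0.00106725, -0.00075819, -0.00060801,  0.00141276,
        0.00115845]), 'joint_efforts': array([-3.05517795e-03, -4.44877410e+01, -3.51342523e+01, -3.94101071e-04,
        8.95344507e-03, -1.31548046e-05]), 'eef_pos': array([ 0.19429817, -0.54052953,  0.19307804]), 'eef_rot': array([ 0.12069474,  0.69665003,  0.12191793, -0.69659711]), 'wrist_force': array([-0.62620314,  1.00226081,  0.68634775]), 'torque': array([-0.01370106, -0.00354156, -0.04008139]), 'opening': 0.9952542971028812}
scene {'intrinsics': array([[387.20660993,   0.        , 318.59794086],
       [  0.        , 387.20660993, 195.27997003],
       [  0.        ,   0.        ,   1.        ]]), 'R': array([[ 0.75278299,  0.65824499, -0.0055944 ],
       [ 0.55302192, -0.6370117 , -0.53701289],
       [-0.35704974,  0.40116035, -0.84355549]]), 't': array([-0.43139283, -0.24381181,  1.32972374])}
top {'intrinsics': array([[376.2236996 ,   0.        , 319
[... 193 characters left out ...]
5317787e-01, -7.27484481e-04, -1.70728816e-01],
       [ 1.70723429e-01, -1.32121734e-02, -9.85230404e-01]]), 't': array([-0.02464267,  0.61761282,  1.00204613])}
wrist {'intrinsics': array([[309.70691629,   0.        , 319.9328256 ],
       [  0.        , 309.70691629, 200.57173575],
       [  0.        ,   0.        ,   1.        ]]), 'tool_from_camera': array([[ 3.00773762e-04, -2.78077930e-01,  9.60558470e-01,
        -1.80116886e-01],
       [ 9.99999922e-01,  3.29179145e-04, -2.17827743e-04,
         5.51888442e-04],
       [-2.55622728e-04,  9.60558461e-01,  2.78078007e-01,
        -6.99954896e-02],
       [ 0.00000000e+00,  0.00000000e+00,  0.00000000e+00,
         1.00000000e+00]])}
```

View pics/scene0.png

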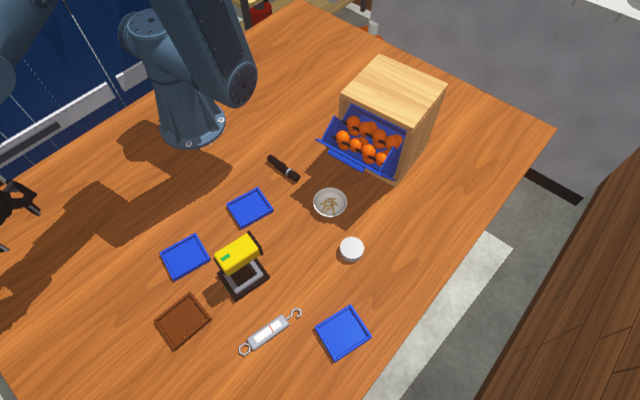

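View pics/top0.png

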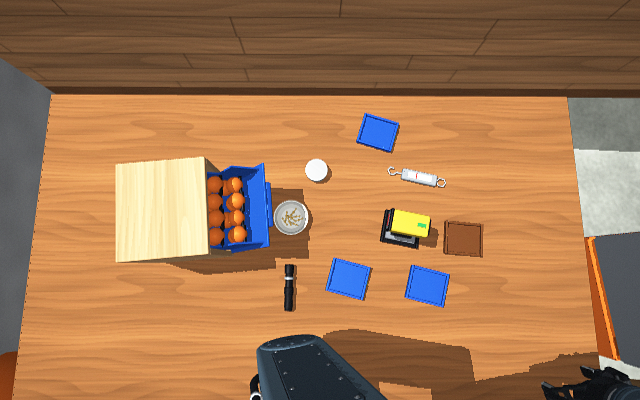

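View pics/wrist0.png

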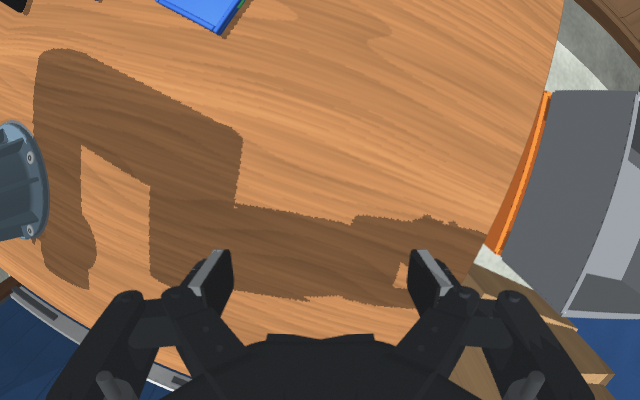

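The images show the oak unit with the tilted bin at top-image left (~(165,210)/(240,205)). The yellow scanner in a black dock is at top (405,228), scene (240,270). The dock-shaped things are blue at top (378,132), (349,279) and (427,286), brown at (463,239), and black at (402,228). Only the black one matches, and it holds the scanner. I'll enlarge it to confirm.

```bash
cat > h.py <<'E'
import numpy as np, cv2
from bench import ctrl
def cam(n):
    c=ctrl.camera(n); return c
def plane(c,u,v,z):
    K=c["intrinsics"];d=np.linalg.inv(K)@[u,v,1.];d=c["R"].T@d;o=-c["R"].T@c["t"]
    return o+d*(z-o[2])/d[2]
def proj(c,X):
    X=np.atleast_2d(X);p=(c["R"]@X.T).T+c["t"];p=p@c["intrinsics"].T
    return p[:,:2]/p[:,2:]
def crop(c,x0,y0,x1,y1,s,name):
    cv2.imwrite(name,cv2.resize(c["pixels"][y0:y1,x0:x1],None,fx=s,fy=s,interpolation=cv2.INTER_CUBIC))
E
python3 - <<'E'
from h import *
t=cam("top");s=cam("scene")
a=cv2.resize(t["pixels"][190:265,365:465],None,fx=8,fy=8,interpolation=cv2.INTER_CUBIC)
cv2.imwrite("pics/t_sc.png",a)
crop(s,190,220,290,310,6.6,"pics/s_sc.png")
crop(t,105,145,285,275,4.4,"pics/t_bin.png")
crop(s,300,40,460,190,4,"pics/s_bin.png")
E
```

```text
(no output)
```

View pics/t_sc.png

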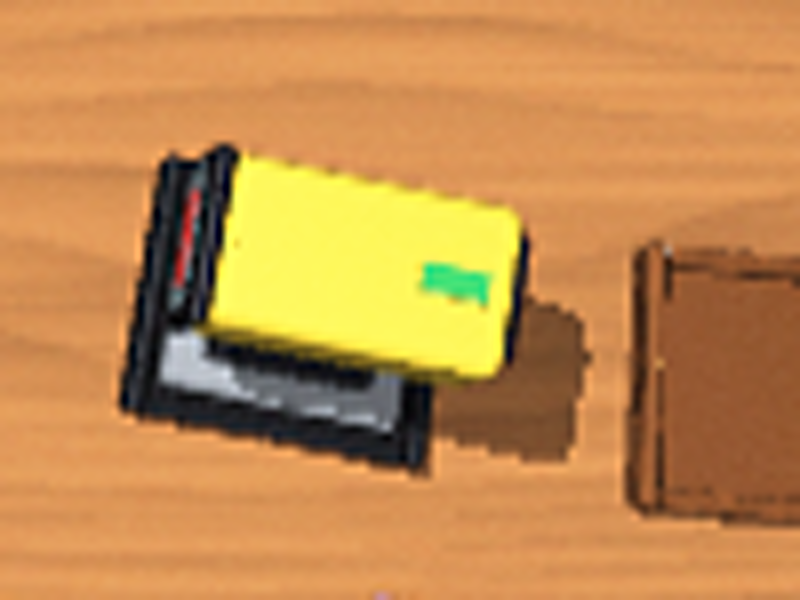

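View pics/s_sc.png

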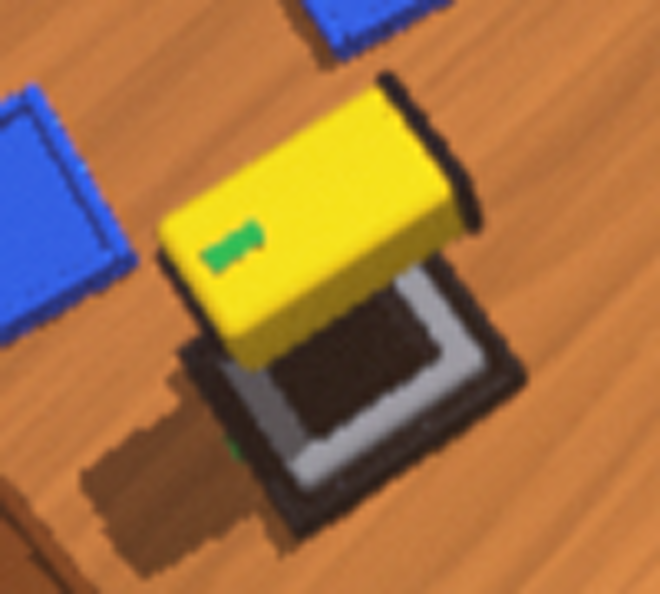

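View pics/t_bin.png

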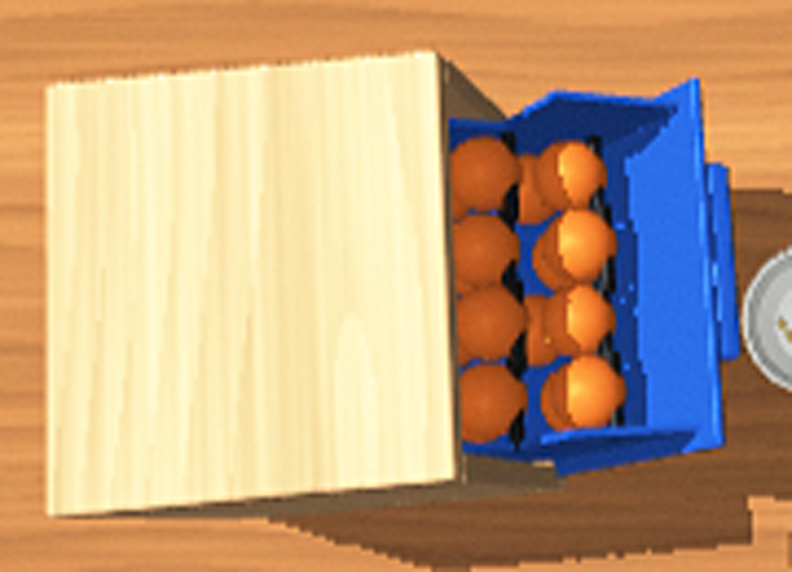

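View pics/s_bin.png

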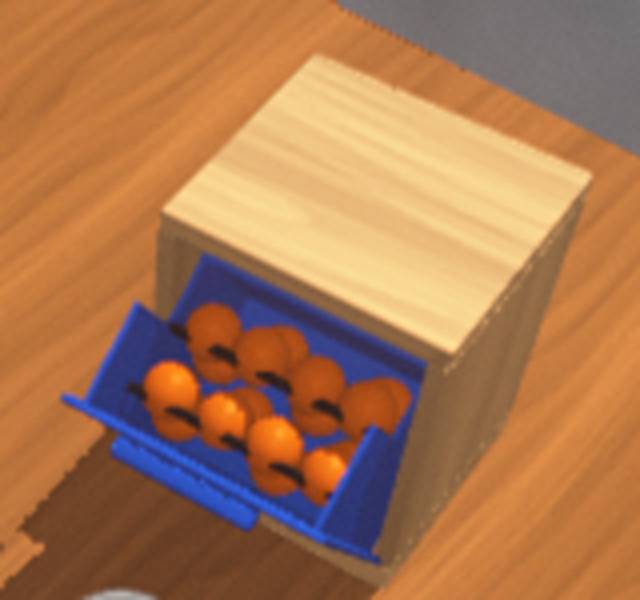

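```bash
cat > fit.py <<'E'
from h import *
from scipy.optimize import least_squares
t=cam("top");s=cam("scene")
def un(pts,x0,y0,f): return (np.array(pts,float)+.5)/f-.5+[x0,y0]
def fit(obs,x0):
    # obs: list of (cam, local pts, pixels)
    def w(p,L):
        c,q=np.cos(p[2]),np.sin(p[2]); L=np.array(L)
        return np.c_[p[0]+c*L[:,0]-q*L[:,1],p[1]+q*L[:,0]+c*L[:,1],L[:,2]]
    f=lambda p:np.concatenate([(proj(c,w(p,L))-px).ravel() for c,L,px in obs])
    r=least_squares(f,x0,loss='soft_l1'); print(np.round(r.x,4),np.round(f(r.x).reshape(-1,2),1).tolist()); return r.x
U=[[.1,-.11,.268],[.1,.11,.268],[-.1,-.11,.268],[-.1,.11,.268]]
b=plane(t,160,210,.268);print(b)
# x local front->back ; back corners first. back is +y world
tp=un([[47,86],[50,516],[433,52],[455,478]],105,145,4.4)
sp=un([[590,175],[318,55],[448,353],[165,213]],300,40,4)
u=fit([(t,U,tp),(s,U,sp)],[b[0],b[1],1.57])
# each alone
fit([(t,U,tp)],u);fit([(s,U,sp)],u)
# scanner: head yellow top corners z=.156, (x of yellow -40..56-? use sides) ; dock outer rim
D=[[.054,-.047,.019],[.054,.047,.019],[-.054,-.047,.019],[-.054,.047,.019]]
tp=un([[125,408],[425,470]],365,190,8); ts=un([[522,375],[300,535]],190,220,6.6)
d0=plane(t,402,230,.01)
dk=fit([(t,[D[1],D[3]],tp),(s,[D[0],D[2]],ts)],[d0[0],d0[1],1.4])
E
python3 fit.py
```

```text
[0.55173756 0.32902451 0.268     ]
[0.557  0.3274 1.663 ] [[-0.4, -0.8], [-0.9, 0.5], [1.4, -0.8], [0.7, 0.4], [1.1, -0.3], [-1.0, -0.9], [0.9, 0.5], [-1.9, -0.8]]
[0.5567 0.3278 1.6667] [[-0.7, -0.5], [-0.9, 0.8], [1.0, -0.8], [0.7, 0.3]]
[0.5577 0.3267 1.6569] [[1.3, 0.2], [-0.6, -0.7], [0.7, 0.8], [-1.9, -0.7]]
[ 0.5345 -0.2606  1.3727] [[0.1, -0.2], [0.1, -0.4], [0.7, -0.6], [-1.3, -0.0]]
```

```bash
cat > bin.py <<'E'
from fit import *
c,q=np.cos(u[2]),np.sin(u[2]); bx=np.array([c,q,0]);by=np.array([-q,c,0])
H=np.array([u[0],u[1],.04])-.098*bx
def bp(x,y,z,t_): 
    return H+(x*np.cos(t_)-z*np.sin(t_))*bx+y*by+np.array([0,0,x*np.sin(t_)+z*np.cos(t_)])
print("hinge",H,"bx",bx)
lt=un([[727,168],[740,357]],105,145,4.4)
ls=un([[112,440],[250,525]],300,40,4)
for T in np.arange(.4,.68,.04):
    P=[bp(-.024,-.055,.203,T),bp(-.024,.055,.203,T)]
    print(round(T,2),np.round(proj(t,P)-lt,1).tolist(),np.round(proj(s,[bp(-.024,.055,.203,T),bp(-.024,-.055,.191,T)])-ls,1).tolist(),np.round(bp(-.024,0,.197,T),3))
o=ctrl.get_obs()
from scipy.spatial.transform import Rotation as R
M=R.from_quat(o["eef_rot"][[1,2,3,0]]).as_matrix();print(M)
E
python3 bin.py
```

```text
[0.55173756 0.32902451 0.268     ]
[0.557  0.3274 1.663 ] [[-0.4, -0.8], [-0.9, 0.5], [1.4, -0.8], [0.7, 0.4], [1.1, -0.3], [-1.0, -0.9], [0.9, 0.5], [-1.9, -0.8]]
[0.5567 0.3278 1.6667] [[-0.7, -0.5], [-0.9, 0.8], [1.0, -0.8], [0.7, 0.3]]
[0.5577 0.3267 1.6569] [[1.3, 0.2], [-0.6, -0.7], [0.7, 0.8], [-1.9, -0.7]]
[ 0.5345 -0.2606  1.3727] [[0.1, -0.2], [0.1, -0.4], [0.7, -0.6], [-1.3, -0.0]]
hinge [0.56601898 0.229829   0.04      ] bx [-0.09208722  0.99575094  0.        ]
0.4 [[-16.4, -2.6], [-16.3, 0.5]] [[6.7, -12.5], [8.6, -12.9]] [0.575 0.131 0.212]
0.44 [[-13.2, -2.4], [-13.1, 0.4]] [[5.1, -9.8], [7.1, -10.2]] [0.576 0.125 0.208]
0.48 [[-10.1, -2.3], [-9.9, 0.3]] [[3.5, -7.0], [5.6, -7.6]] [0.576 0.118 0.204]
0.52 [[-7.0, -2.1], [-6.8, 0.3]] [[2.0, -4.3], [4.1, -4.9]] [0.577 0.112 0.199]
0.56 [[-4.1, -1.9], [-3.8, 0.2]] [[0.6, -1.5], [2.7, -2.3]] [0.578 0.105 0.194]
0.6 [[-1.2, -1.7], [-0.9, 0.2]] [[-0.8, 1.3], [1.2, 0.4]] [0.578 0.099 0.189]
0.64 [[1.5, -1.4], [1.9, 0.2]] [[-2.2, 4.1], [-0.1, 3.0]] [0.579 0.094 0.184]
0.68 [[4.1, -1.1], [4.5, 0.2]] [[-3.5, 6.9], [-1.4, 5.7]] [0.579 0.088 0.178]
[[-1.10806455e-05  3.38014140e-01 -9.41141031e-01]
 [ 1.50634603e-04 -9.41141020e-01 -3.38014138e-01]
 [-9.99999989e-01 -1.45513820e-04 -4.04881757e-05]]
```

```bash
cat > go.py <<'E'
from h import *
from scipy.spatial.transform import Rotation as R
def Rd(a): # tool down with tool y at world angle a
    y=np.array([np.cos(a),np.sin(a),0]);x=np.array([0,0,-1.]);return np.c_[x,y,np.cross(x,y)]
def go(p,a,M1=None):
    o=ctrl.get_obs();M=R.from_quat(o["eef_rot"][[1,2,3,0]]).as_matrix()
    M1=Rd(a) if M1 is None else M1
    print("turn",np.round(R.from_matrix(M.T@M1).as_rotvec(),4),"shift mm",np.round(M.T@(np.array(p)-o["eef_pos"])*1000,1),"t",o["time_s"],"open",round(o["opening"],3),"F",np.round(o["wrist_force"],1))
E
python3 -c "
from go import *
go([.5835,.039,.22],np.radians(5.28))"
```

```text
turn [-1.3181e+00 -1.0000e-04  1.0000e-04] shift mm [ -26.  -414.4 -562.3] t 0.45 open 0.999 F [ 1.2 -0.4 -0.3]
```

Emit:
servo_tool(
  targets=[
    [-0.16,0,0,-26,-40,-50,-1],
    [-0.33,0,0,-26,-75,-100,-1],
    [-0.5,0,0,-26,-110,-150,-1],
    [-0.66,0,0,-26,-150,-200,-1],
    [-0.83,0,0,-26,-185,-250,-1],
    [-1.0,0,0,-26,-220,-300,-1],
    [-1.15,0,0,-26,-257,-350,-1],
    [-1.318,0,0,-26,-295,-400,-1],
  ],
)

```text
time_s: 1.45
eef_pos: [0.4712, -0.1281, 0.2204]
eef_rot: [0.524, 0.475, 0.523, -0.475]
wrist_force: [-0.0, -1.3, 0.0]
opening: 0.002
```

```bash
python3 -c "
from go import *
go([.5835,.039,.17],np.radians(5.28))"
```

```text
turn [ 0.0051  0.0006 -0.001 ] shift mm [  50.4  128.  -155.4] t 1.45 open 0.002 F [-0.  -1.3  0. ]
```

Emit:
servo_tool(
  targets=[
    [0,0,0,0,40,-40,-1],
    [0,0,0,10,80,-80,-1],
    [0,0,0,25,110,-120,-1],
    [0,0,0,40,128,-150,-1],
    [0,0,0,52,128,-155,-1],
    [0,0,0,52,128,-155,-1],
    [0,0,0,52,128,-155,-1],
    [0,0,0,52,128,-155,-1],
  ],
)

```text
time_s: 2.45
eef_pos: [0.5839, 0.0375, 0.1694]
eef_rot: [0.524, 0.476, 0.522, -0.475]
wrist_force: [-0.2, -0.4, -0.6]
opening: -0.002
```

```bash
python3 -c "
from go import *
go([.5835,.039,.165],np.radians(5.28))
t=cam('top');s=cam('scene');w=cam('wrist')
crop(s,280,40,440,190,5,'pics/s2.png');crop(t,150,120,350,270,4,'pics/t2.png');cv2.imwrite('pics/w2.png',w['pixels'])
"
```

```text
turn [ 0.0036  0.0011 -0.0025] shift mm [ 4.4 -0.3 -1.6] t 2.45 open -0.002 F [-0.2 -0.4 -0.6]
```

View pics/s2.png

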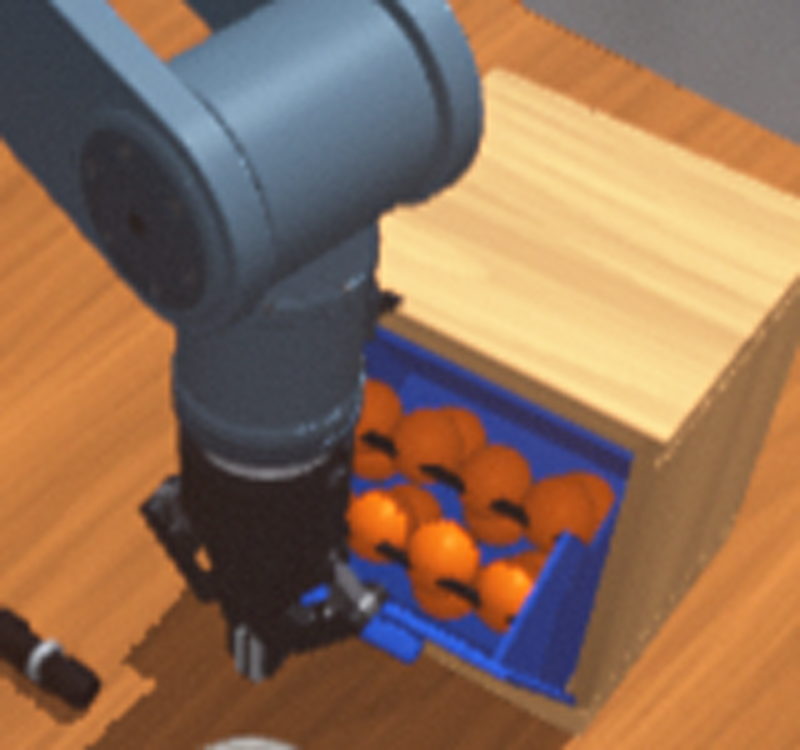

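View pics/w2.png

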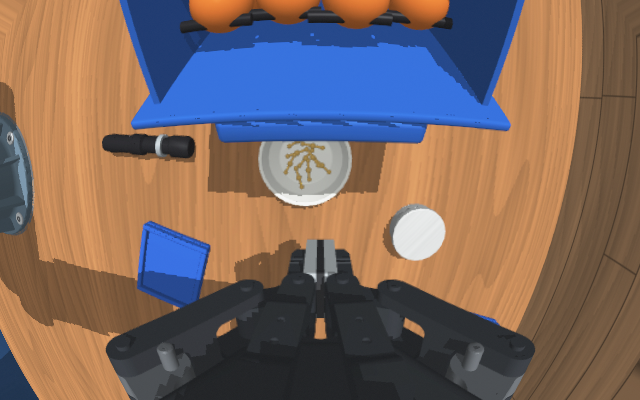

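Emit:
servo_tool(
  targets=[
    [0.004,0,0,5,0,-22,-1],
    [0.004,0,0,8,0,-40,-1],
    [0.004,0,0,8,0,-50,-1],
    [0.004,0,0,3,0,-58,-1],
    [0.004,0,0,-3,0,-66,-1],
    [0.004,0,0,-8,0,-73,-1],
    [0.004,0,0,-12,0,-80,-1],
    [0.004,0,0,-16,0,-87,-1],
  ],
)

```text
time_s: 3.6
eef_pos: [0.5754, 0.1249, 0.1853]
eef_rot: [0.523, 0.477, 0.522, -0.476]
wrist_force: [-0.3, -0.1, -0.3]
opening: -0.001
```

```bash
python3 -c "
from go import *
from scipy.spatial.transform import Rotation as R
H=np.array([.566,.2298,.04]);bx=np.array([-.0921,.9958,0])
o=ctrl.get_obs();print((o['eef_pos']-H)@bx, o['eef_pos'],o['wrist_force'])
go(H+bx*-.035+[0,0,.167],np.radians(5.28))
w=cam('wrist');cv2.imwrite('pics/w3.png',w['pixels'])
"
```

```text
-0.10535749776809225 [0.57538971 0.12486657 0.18531171] [-0.26873779 -0.07062763 -0.33543124]
turn [-0.      0.001  -0.0021] shift mm [-21.8   0.4 -70.3] t 3.6 open -0.001 F [-0.3 -0.1 -0.3]
```

View pics/w3.png

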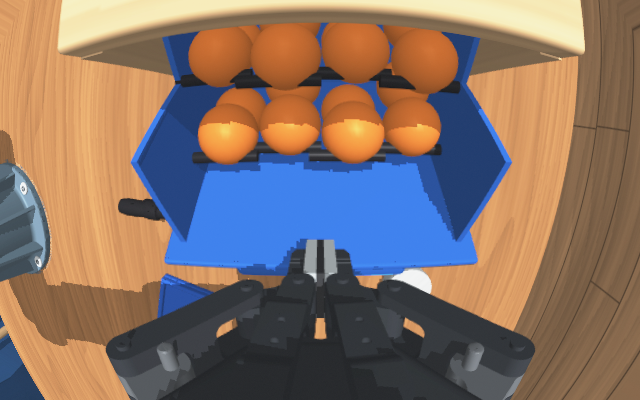

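```bash
python3 -c "
from go import *
t=cam('top');s=cam('scene')
crop(s,280,60,440,180,5,'pics/s4.png');crop(t,105,145,285,275,4.4,'pics/t4.png')
"
```

```text
(no output)
```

View pics/s4.png

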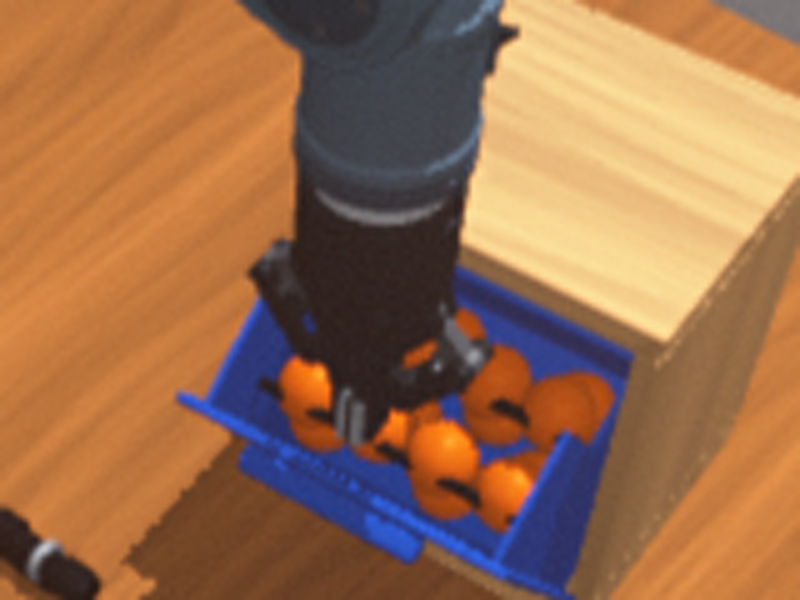

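View pics/t4.png

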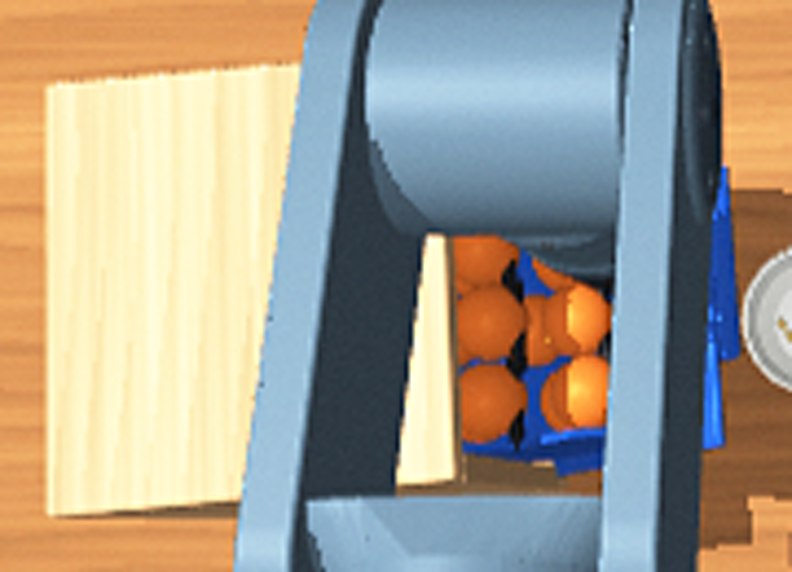

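```bash
python3 -c "
from bin import *
from go import *
o=ctrl.get_obs();p=o['eef_pos'];print(p,o['wrist_force'],o['q'])
print('scene',proj(s,p),'full-crop',(proj(s,p)-[280,60])*5)
print('top',proj(t,p))
w=cam('wrist')
M=R.from_quat(o['eef_rot'][[1,2,3,0]]).as_matrix()
def wp(X):
    T=w['tool_from_camera'];a=M.T@(X-p);c=T[:3,:3].T@(a-T[:3,3])
    th=np.arctan2(np.hypot(c[0],c[1]),c[2]);ph=np.arctan2(c[1],c[0]);f=w['intrinsics'][0,0]
    return w['intrinsics'][:2,2]+f*th*np.array([np.cos(ph),np.sin(ph)])
print('tcp',wp(p))
for T in [.4,.5,.6,.7]:
    print(T,'paneltop',[np.round(wp(bp(-.008,y,.21,T))) for y in (-.102,.102)],'lip',[np.round(wp(bp(-.024,y,.203,T))) for y in (-.055,.055)], bp(-.008,0,.21,T))
"
```

```text
[0.55173756 0.32902451 0.268     ]
[0.557  0.3274 1.663 ] [[-0.4, -0.8], [-0.9, 0.5], [1.4, -0.8], [0.7, 0.4], [1.1, -0.3], [-1.0, -0.9], [0.9, 0.5], [-1.9, -0.8]]
[0.5567 0.3278 1.6667] [[-0.7, -0.5], [-0.9, 0.8], [1.0, -0.8], [0.7, 0.3]]
[0.5577 0.3267 1.6569] [[1.3, 0.2], [-0.6, -0.7], [0.7, 0.8], [-1.9, -0.7]]
[ 0.5345 -0.2606  1.3727] [[0.1, -0.2], [0.1, -0.4], [0.7, -0.6], [-1.3, -0.0]]
hinge [0.56601898 0.229829   0.04      ] bx [-0.09208722  0.99575094  0.        ]
0.4 [[-16.4, -2.6], [-16.3, 0.5]] [[6.7, -12.5], [8.6, -12.9]] [0.575 0.131 0.212]
0.44 [[-13.2, -2.4], [-13.1, 0.4]] [[5.1, -9.8], [7.1, -10.2]] [0.576 0.125 0.208]
0.48 [[-10.1, -2.3], [-9.9, 0.3]] [[3.5, -7.0], [5.6, -7.6]] [0.576 0.118 0.204]
0.52 [[-7.0, -2.1], [-6.8, 0.3]] [[2.0, -4.3], [4.1, -4.9]] [0.577 0.112 0.199]
0.56 [[-4.1, -1.9], [-3.8, 0.2]] [[0.6, -1.5], [2.7, -2.3]] [0.578 0.105 0.194]
0.6 [[-1.2, -1.7], [-0.9, 0.2]] [[-0.8, 1.3], [1.2, 0.4]] [0.578 0.099 0.189]
0.64 [[1.5, -1.4], [1.9, 0.2]] [[-2.2, 4.1], [-0.1, 3.0]] [0.579 0.094 0.184]
0.68 [[4.1, -1.1], [4.5, 0.2]] [[-3.5, 6.9], [-1.4, 5.7]] [
[... 338 characters left out ...]
4e-02]
scene [[349.98507753 155.67348324]] full-crop [[349.92538765 478.3674162 ]]
top [[258.94570424 205.13570634]]
tcp [320.57266651 228.02948129]
0.4 paneltop [array([512., 226.]), array([131., 226.])] lip [array([424., 241.]), array([219., 241.])] [0.57422822 0.14106145 0.23030746]
0.5 paneltop [array([497., 250.]), array([146., 250.])] lip [array([415., 260.]), array([228., 260.])] [0.57593678 0.1225866  0.22045693]
0.6 paneltop [array([482., 267.]), array([160., 268.])] lip [array([406., 273.]), array([236., 274.])] [0.57754624 0.10518328 0.20880334]
0.7 paneltop [array([469., 279.]), array([173., 279.])] lip [array([399., 282.]), array([243., 282.])] [0.57904052 0.08902538 0.19546312]
```

```bash
python3 - <<'E'
from go import *
w=cam('wrist');s=cam('scene');o=ctrl.get_obs();p=o['eef_pos'];M=R.from_quat(o['eef_rot'][[1,2,3,0]]).as_matrix()
T=w['tool_from_camera']
for a in [0,-.01,-.02,-.03,-.04,-.05]:
    X=np.array([a,0,0]);c=T[:3,:3].T@(X-T[:3,3]);th=np.arctan2(np.hypot(c[0],c[1]),c[2]);ph=np.arctan2(c[1],c[0])
    print(a,w['intrinsics'][:2,2]+309.7*th*np.array([np.cos(ph),np.sin(ph)]), (proj(s,p+M@X)[0]-[310,100])*8)
crop(w,260,200,380,290,6,'pics/w5.png');crop(s,310,100,390,170,8,'pics/s5.png')
print(o['opening'])
E
```

```text
0 [320.57251622 228.02875504] [319.55189261 445.80222   ]
-0.01 [320.59361446 234.11475524] [321.45351833 426.64946291]
-0.02 [320.6167841  240.84543418] [323.38714427 407.17440667]
-0.03 [320.64231779 248.32145831] [325.35358502 387.36884685]
-0.04 [320.67055809 256.66354059] [327.35368306 367.2242982 ]
-0.05 [320.70190553 266.01692823] [329.38830995 346.73198246]
-0.0004584305166755307
```

View pics/w5.png

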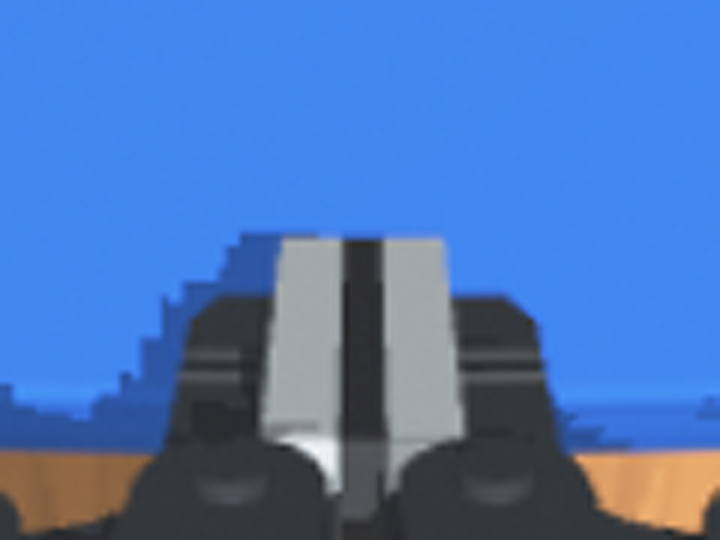

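View pics/s5.png

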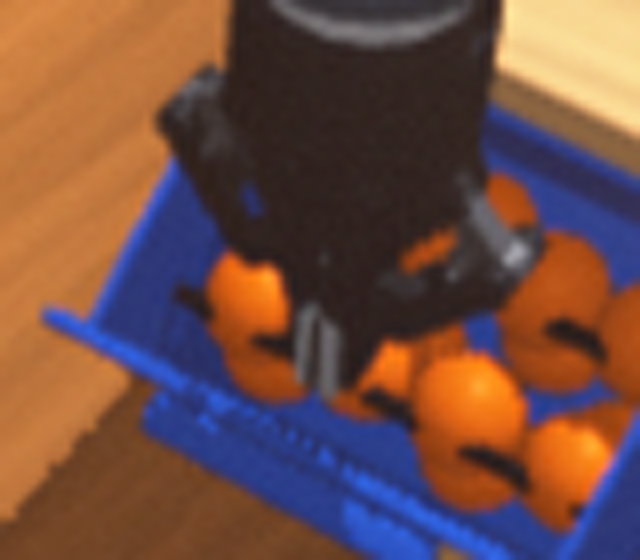

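Emit:
servo_tool(
  targets=[
    [0,0,0,-20,0,0,-1],
    [0,0,0,-50,0,0,-1],
    [0,0,0,-65,0,15,-1],
    [0,0,0,-65,0,50,-1],
    [0,0,0,-65,0,85,-1],
    [0,0,0,-40,0,100,-1],
    [0,0,0,0,0,102,-1],
    [0,0,0,40,0,102,-1],
  ],
)

```text
time_s: 5.0
eef_pos: [0.5846, 0.0209, 0.1435]
eef_rot: [0.523, 0.477, 0.521, -0.477]
wrist_force: [-0.1, -0.1, -0.4]
opening: -0.001
```

```bash
python3 - <<'E'
from go import *
w=cam('wrist');s=cam('scene');t=cam('top');o=ctrl.get_obs();p=o['eef_pos'];M=R.from_quat(o['eef_rot'][[1,2,3,0]]).as_matrix()
print(p,o['wrist_force'])
T=w['tool_from_camera']
for z in (0,-.011):
  for a in [0,-.01,-.02,-.03,-.04,-.05]:
    X=np.array([a,0,z]);c=T[:3,:3].T@(X-T[:3,3]);th=np.arctan2(np.hypot(c[0],c[1]),c[2]);ph=np.arctan2(c[1],c[0])
    print(z,a,w['intrinsics'][:2,2]+309.7*th*np.array([np.cos(ph),np.sin(ph)]), (proj(s,p+M@[a,0,-z])[0]-[280,90])*6)
cv2.imwrite('pics/w6.png',w['pixels']);crop(s,280,90,390,190,6,'pics/s6.png')
E
```

```text
[0.58257387 0.02205598 0.14239431] [-0.29386959  0.49285467 -0.1191202 ]
0 0 [320.57067409 228.02762238] [279.59652392 603.73695467]
0 -0.01 [320.59167566 234.1135968 ] [279.94451049 591.10230394]
0 -0.02 [320.61473882 240.84424941] [280.29841624 578.25274054]
0 -0.03 [320.64015475 248.32024704] [280.65839349 565.182734  ]
0 -0.04 [320.66826433 256.66230324] [281.02459983 551.88656246]
0 -0.05 [320.69946603 266.0156661 ] [281.39719835 538.35830432]
-0.011 0 [320.58702793 211.25380237] [264.90617744 621.00767534]
-0.011 -0.01 [320.60976674 216.59341329] [265.13134498 608.45920057]
-0.011 -0.02 [320.6348839  222.52474549] [265.36036097 595.69625387]
-0.011 -0.03 [320.66274973 229.14675531] [265.59332492 582.71328939]
-0.011 -0.04 [320.69380878 236.580277  ] [265.8303398 569.5045684]
-0.011 -0.05 [320.7285967  244.97384556] [266.0715122  556.06415084]
```

View pics/w6.png

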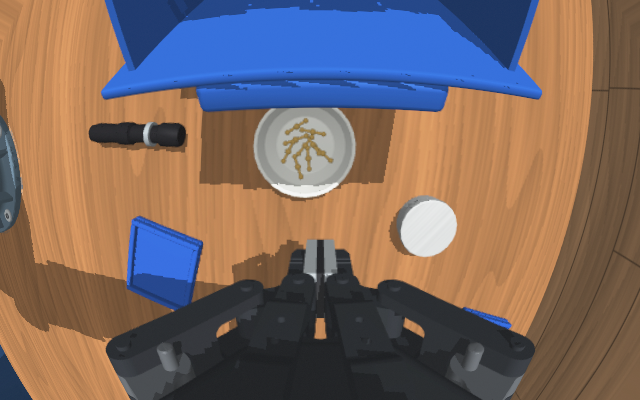

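View pics/s6.png

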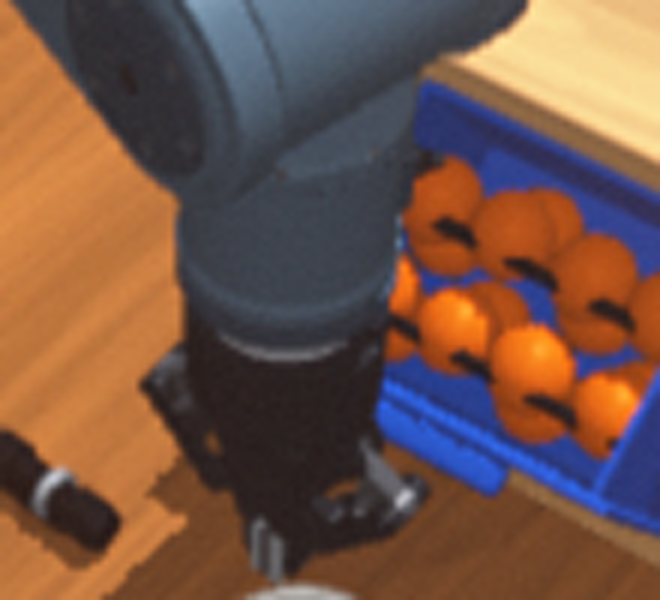

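Emit:
servo_tool(
  targets=[
    [0,0,0,5,0,-20,-1],
    [0,0,0,5,0,-40,-1],
    [0,0,0,5,0,-55,-1],
    [0,0,0,4,0,-63,-1],
    [0,0,0,2,0,-69,-1],
    [0,0,0,-3,0,-75,-1],
    [0,0,0,-8,0,-81,-1],
    [0,0,0,-12,0,-87,-1],
  ],
)

```text
time_s: 6.15
eef_pos: [0.5762, 0.1078, 0.1566]
eef_rot: [0.523, 0.476, 0.522, -0.478]
wrist_force: [0.3, -5.9, 5.3]
opening: 0.002
```

```bash
python3 - <<'E'
from go import *
w=cam('wrist');s=cam('scene');t=cam('top');o=ctrl.get_obs();p=o['eef_pos']
H=np.array([.566,.2298,.04]);bx=np.array([-.0921,.9958,0])
print(p,o['wrist_force'],(p-H)@bx)
cv2.imwrite('pics/w7.png',w['pixels']);crop(s,280,90,390,190,6,'pics/s7.png')
E
```

```text
[0.57578072 0.10871065 0.15587697] [ 1.78531541 -1.93911352  2.13071009] -0.12148157798794955
```

View pics/w7.png

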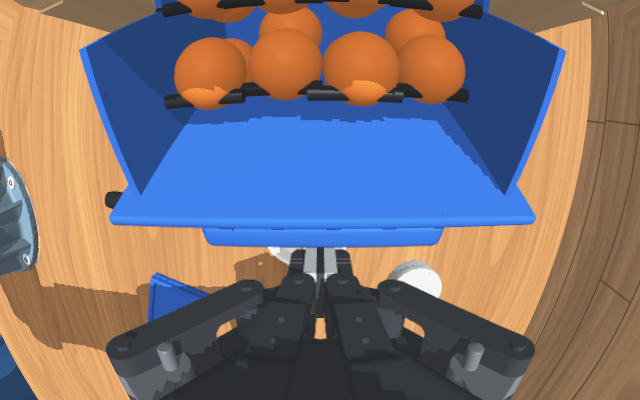

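View pics/s7.png

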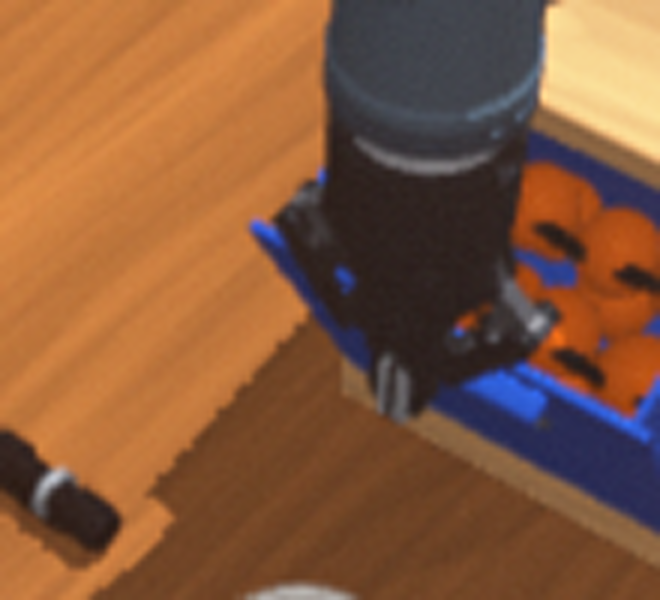

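Emit:
servo_tool(
  targets=[
    [0,0,0,-5,0,-10,-1],
    [0,0,0,-11,0,-20,-1],
    [0,0,0,-16,0,-30,-1],
    [0,0,0,-20,0,-40,-1],
    [0,0,0,-25,0,-50,-1],
    [0,0,0,-28,0,-60,-1],
    [0,0,0,-31,0,-68,-1],
    [0,0,0,-34,0,-75,-1],
  ],
)

```text
time_s: 7.3
eef_pos: [0.5687, 0.1841, 0.1897]
eef_rot: [0.522, 0.476, 0.523, -0.477]
wrist_force: [0.3, -1.3, -0.4]
opening: 0.002
```

```bash
python3 - <<'E'
from go import *
w=cam('wrist');s=cam('scene');o=ctrl.get_obs();p=o['eef_pos']
H=np.array([.566,.2298,.04]);bx=np.array([-.0921,.9958,0])
print(p,o['wrist_force'],(p-H)@bx)
cv2.imwrite('pics/w8.png',w['pixels']);crop(s,300,40,460,160,5,'pics/s8.png')
E
```

```text
[0.56905554 0.18444123 0.19024596] [ 0.11247168 -0.22004237 -0.51681289] -0.0454496742524197
```

View pics/w8.png

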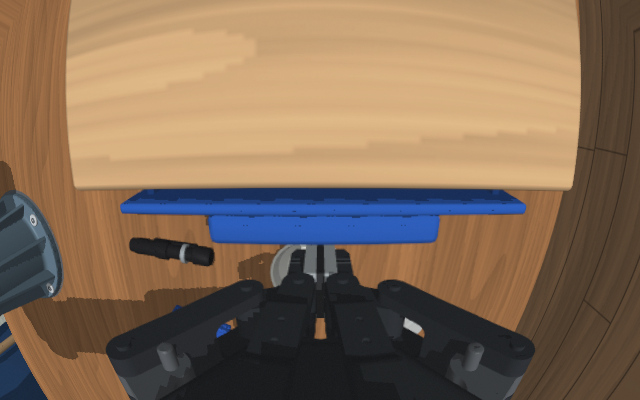

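View pics/s8.png

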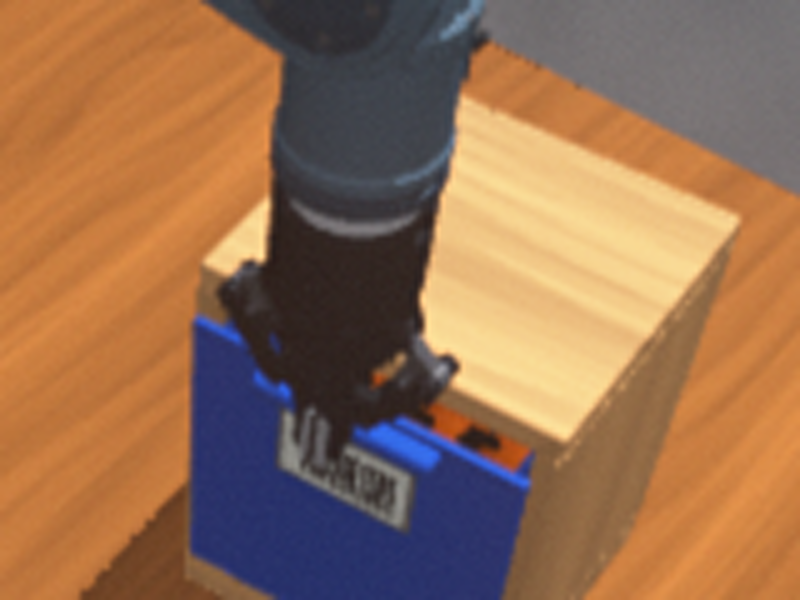

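Emit:
servo_tool(
  targets=[
    [0,0,0,-1,0,-4,-1],
    [0,0,0,-2,0,-8,-1],
    [0,0,0,-2,0,-11,-1],
    [0,0,0,-2,0,-13,-1],
    [0,0,0,-2,0,-14,-1],
    [0,0,0,-2,0,-15,-1],
    [0,0,0,-2,0,-15,-1],
    [0,0,0,-2,0,-15,-1],
  ],
)

```text
time_s: 8.4
eef_pos: [0.5681, 0.196, 0.1924]
eef_rot: [0.523, 0.475, 0.521, -0.478]
wrist_force: [-1.2, -11.9, 2.1]
opening: -0.001
```

```bash
python3 - <<'E'
from go import *
w=cam('wrist');s=cam('scene');o=ctrl.get_obs();p=o['eef_pos']
H=np.array([.566,.2298,.04]);bx=np.array([-.0921,.9958,0])
print(p,o['wrist_force'],(p-H)@bx)
crop(w,100,120,540,320,1.8,'pics/w9.png')
E
```

```text
[0.56806124 0.19599203 0.19246692] [ -0.88932917 -11.57775284   2.89311889] -0.033855813722095195
```

View pics/w9.png

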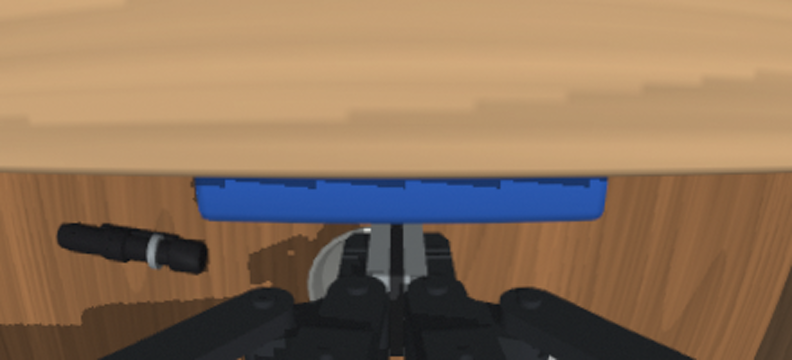

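Emit:
servo_tool(
  targets=[
    [0,0,0,0,0,-4,-1],
    [0,0,0,0,0,-6,-1],
    [0,0,0,0,0,-7,-1],
    [0,0,0,0,0,-7,-1],
    [0,0,0,0,0,-7,-1],
    [0,0,0,0,0,-7,-1],
    [0,0,0,0,0,-7,-1],
    [0,0,0,0,0,-7,-1],
  ],
)

```text
time_s: 9.5
eef_pos: [0.568, 0.1956, 0.1926]
eef_rot: [0.525, 0.473, 0.518, -0.482]
wrist_force: [-1.6, -25.0, 3.7]
opening: 0.002
```

```bash
python3 - <<'E'
from go import *
o=ctrl.get_obs();p=o['eef_pos']
H=np.array([.566,.2298,.04]);bx=np.array([-.0921,.9958,0])
print(p,o['wrist_force'],(p-H)@bx)
E
```

```text
[0.56800985 0.19563041 0.1926003 ] [ -1.58965674 -25.02296412   3.69484292] -0.034211187577369975
```

Emit:
servo_tool(
  targets=[
    [0,0,0,0,0,10,-1],
    [0,0,0,0,0,40,-1],
    [0,0,0,0,0,80,-1],
    [0,0,0,-30,0,120,0],
    [0,0,0,-60,-10,170,1],
    [0,0,0,-80,-20,220,1],
    [0,0,0,-80,-20,260,1],
    [0,0,0,-80,-20,290,1],
  ],
)

```text
time_s: 10.5
eef_pos: [0.5739, -0.0952, 0.2782]
eef_rot: [0.525, 0.473, 0.517, -0.482]
wrist_force: [0.3, 0.6, -0.5]
opening: 1.002
```

```bash
python3 - <<'E'
from go import *
w=cam('wrist');s=cam('scene');t=cam('top')
cv2.imwrite('pics/w10.png',w['pixels']);
crop(s,300,30,460,180,4,'pics/s10.png');crop(t,105,145,285,275,4.4,'pics/t10.png')
go([.536,-.2528,.25],np.radians(-11.3))
E
```

```text
turn [0.2829 0.0169 0.0003] shift mm [ 30.2 -51.  153.9] t 10.65 open 0.994 F [0.1 0.5 0.7]
```

View pics/w10.png

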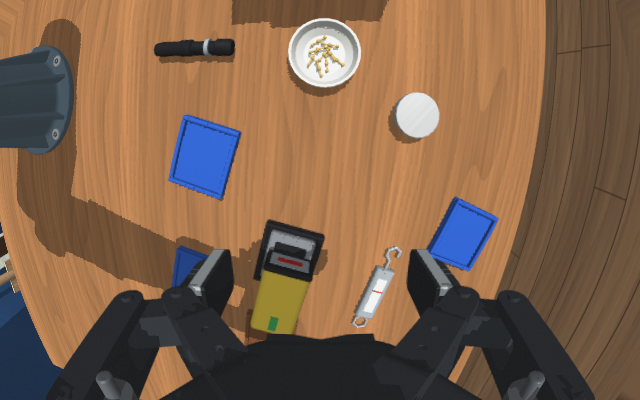

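View pics/s10.png

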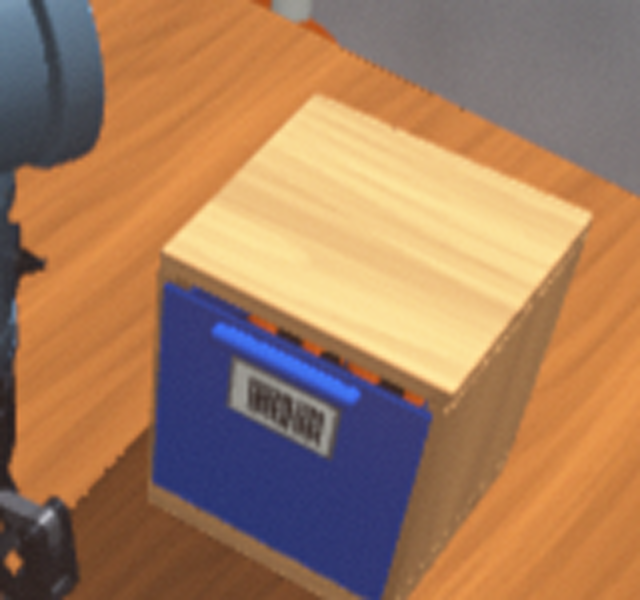

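View pics/t10.png

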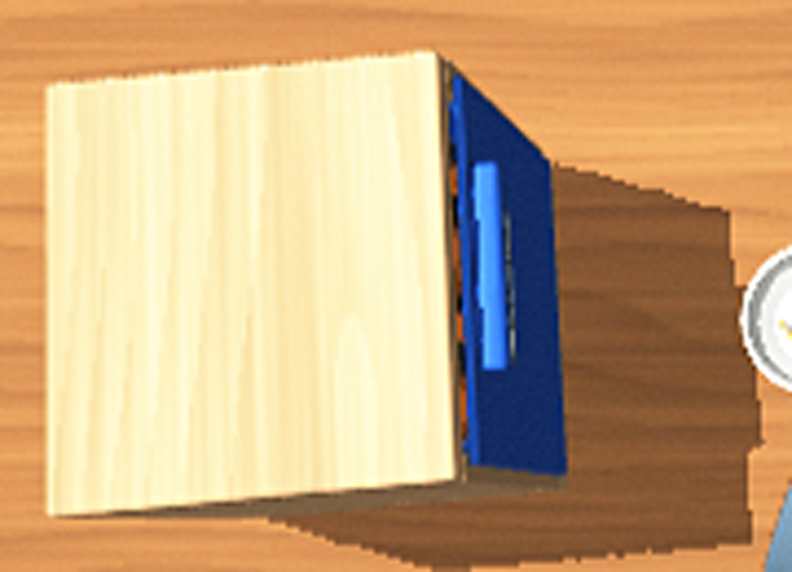

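```bash
python3 - <<'E'
from go import *
import pickle
o=ctrl.get_obs();w=cam('wrist');t=cam('top');s=cam('scene')
pickle.dump((o['eef_pos'],o['eef_rot'],w),open('w11.pkl','wb'))
crop(w,235,210,345,345,5.5,'pics/w11.png');
crop(t,365,190,465,265,8,'pics/t11.png')
crop(s,190,220,290,310,6.6,"pics/s11.png")
c,q=np.cos(1.663),np.sin(1.663);bx=np.array([c,q,0]);H=np.array([.566,.2298,.04])
print((proj(s,H-.0105*bx+[0,0,.15])-[300,30]+.5)*4-.5)
E
```

```text
[[279.55726429 410.07538523]]
```

View pics/w11.png

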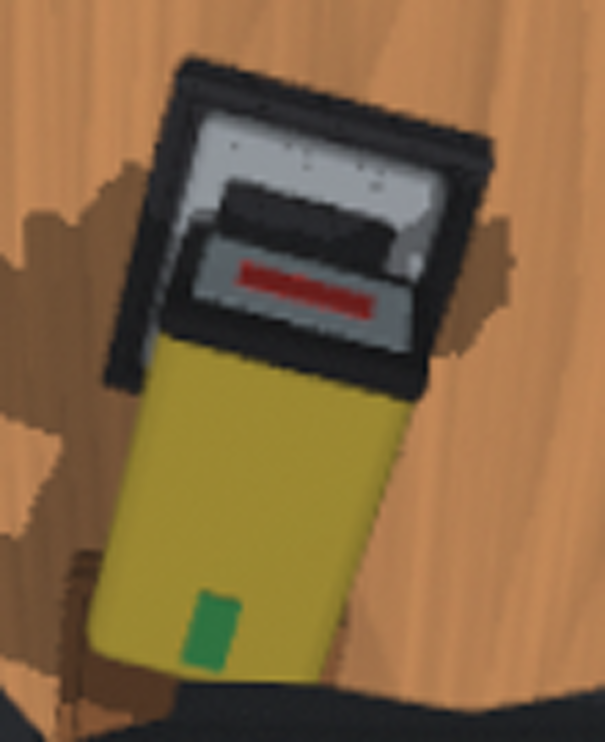

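View pics/s11.png

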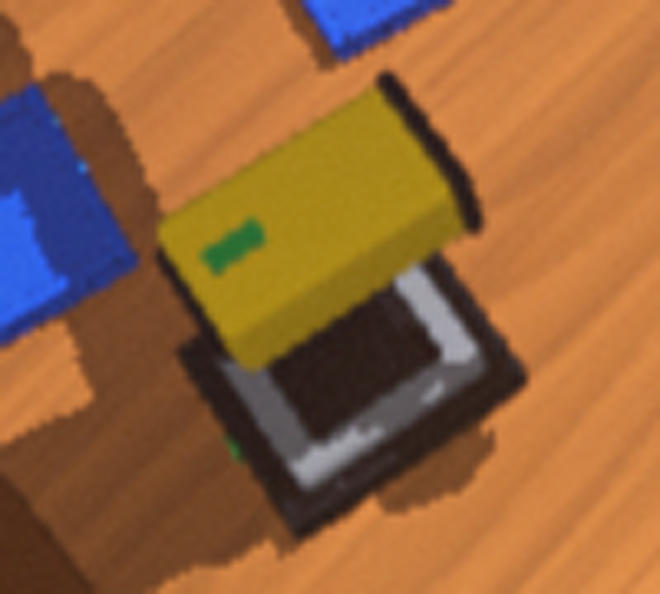

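```bash
cat > fs.py <<'E'
from go import *
import pickle
from scipy.optimize import least_squares
t=cam("top");s=cam("scene")
p0,q0,w=pickle.load(open('w11.pkl','rb'))
M=R.from_quat(q0[[1,2,3,0]]).as_matrix();T=w['tool_from_camera']
def wproj(X):
    c=((np.atleast_2d(X)-p0)@M-T[:3,3])@T[:3,:3]
    th=np.arctan2(np.hypot(c[:,0],c[:,1]),c[:,2]);ph=np.arctan2(c[:,1],c[:,0]);f=w['intrinsics'][0,0]
    return w['intrinsics'][:2,2]+f*(th*np.array([np.cos(ph),np.sin(ph)])).T
def un(pts,x0,y0,f): return (np.array(pts,float)+.5)/f-.5+[x0,y0]
def wl(p,L):
    c,q=np.cos(p[2]),np.sin(p[2]); L=np.array(L)
    return np.c_[p[0]+c*L[:,0]-q*L[:,1],p[1]+q*L[:,0]+c*L[:,1],L[:,2]]
Pt=lambda X:proj(t,X);Ps=lambda X:proj(s,X)
# yellow corners order: FL,FR,RL,RR (L=+y)
yt=un([[207,330],[240,155],[500,380],[522,212]],365,190,8)
ys=un([[385,90],[458,195],[160,230],[235,350]],190,220,6.6); 
yw=un([[163,335],[412,400],[90,655],[325,690]],235,210,5.5)
dt=un([[125,408],[425,470]],365,190,8); ds=un([[522,375],[300,535]],190,220,6.6)
dw=un([[190,62],[492,145],[108,382]],235,210,5.5)
def Y(p): return [[p[3],.028,.156],[p[3],-.028,.156],[p[4],.028,.156],[p[4],-.028,.156]]
D=[[.054,.047,.019],[.054,-.047,.019],[-.054,.047,.019],[-.054,-.047,.019]]
def res(p,use):
    r=[]
    if 't' in use: r+=[Pt(wl(p,Y(p)))-yt]
    if 's' in use: r+=[(Ps(wl(p,Y(p)))-ys)]
    if 'w' in use: r+=[wproj(wl(p,Y(p)))-yw]
    return np.concatenate(r).ravel()
def resd(p,use):
    r=[]; d=wl(p,D)
    if 't' in use: r+=[Pt(d[[0,2]])-dt]
    if 's' in use: r+=[Ps(d[[1,3]])-ds]
    if 'w' in use: r+=[wproj(d[[0,1,2]])-dw]
    return np.concatenate(r).ravel()
for use in ['t','s','w','ts','tsw']:
    r=least_squares(res,[.5345,-.26,1.37,.05,-.04],args=(use,),loss='soft_l1');print(use,np.round(r.x,4),np.round(r.x[4]-r.x[3],4),np.round(res(r.x,use),1).tolist() if len(use)==3 else r.cost)
    mid=(r.x[3]+r.x[4])/2;print('   yellow mid',np.round(wl(r.x,[[mid,0,.135]])[0],4))
for use in ['ts','w','tsw']:
    r=least_squares(resd,[.5345,-.26,1.37],args=(use,),loss='soft_l1');print('dock',use,np.round(r.x,4),np.round(resd(r.x,use),1).tolist())
E
python3 fs.py
```

```text
t [ 0.525  -0.2987  1.3808  0.0937  0.0026] -0.0912 0.3603174540409517
   yellow mid [ 0.5341 -0.2514  0.135 ]
s [ 0.5427 -0.2451  1.365   0.0385 -0.0536] -0.0921 0.9440306860612804
   yellow mid [ 0.5411 -0.2525  0.135 ]
w [ 0.5242 -0.3242  1.3993  0.1194  0.031 ] -0.0884 3.7969960927766
   yellow mid [ 0.537  -0.2501  0.135 ]
ts [ 0.5417 -0.2321  1.3734  0.0256 -0.066 ] -0.0915 6.488170780520783
   yellow mid [ 0.5377 -0.2519  0.135 ]
tsw [ 0.5152 -0.3721  1.3891  0.1682  0.0773] -0.091 [0.4, -1.2, -0.4, -1.2, -0.2, -0.9, -0.0, -1.8, -2.0, -1.7, -0.1, -0.9, -0.9, -1.1, 0.2, -1.5, -1.0, 0.1, 1.8, 0.2, -0.1, -0.2, -0.2, 3.7]
   yellow mid [ 0.5374 -0.2514  0.135 ]
dock ts [ 0.5345 -0.2606  1.3727] [0.1, -0.2, 0.1, -0.4, 0.7, -0.6, -1.3, -0.0]
dock w [ 0.5361 -0.2568  1.3898] [-2.4, 0.0, 2.1, 0.2, 0.0, -0.2]
dock tsw [ 0.5354 -0.2582  1.3828] [-0.5, -0.2, -0.6, -0.9, 1.6, -1.3, -0.1, -0.4, -2.6, 0.7, 1.7, 1.3, -0.6, 0.2]
```

```bash
python3 -c "
from go import *
go([.537,-.2515,.2],np.radians(-10.8))"
```

```text
turn [0.278  0.0172 0.0004] shift mm [ 80.4 -50.6 153.9] t 10.9 open 1.0 F [-0.3  0.9 -1.3]
```

Emit:
servo_tool(
  targets=[
    [0.07,0.017,0,5,-12,35,1],
    [0.14,0.017,0,20,-25,70,1],
    [0.21,0.017,0,40,-38,110,1],
    [0.278,0.017,0,60,-50.6,145,1],
    [0.278,0.017,0,75,-50.6,153.9,1],
    [0.278,0.017,0,80,-50.6,153.9,1],
    [0.278,0.017,0,80,-50.6,153.9,1],
    [0.278,0.017,0,80,-50.6,153.9,1],
  ],
)

```text
time_s: 11.9
eef_pos: [0.5378, -0.2506, 0.2014]
eef_rot: [0.452, 0.544, 0.451, -0.544]
wrist_force: [-0.1, -0.6, 0.7]
opening: 1.0
```

```bash
python3 -c "
from go import *
w=cam('wrist');s=cam('scene');t=cam('top')
crop(w,160,180,480,400,2.5,'pics/w12.png');crop(s,180,190,300,310,5,'pics/s12.png');crop(t,340,170,480,270,5.7,'pics/t12.png')
go([.537,-.2515,.095],np.radians(-10.8))"
```

```text
turn [ 0.0011  0.0008 -0.0008] shift mm [106.2  -0.5   0.4] t 12.05 open 0.999 F [-0.9 -0.7  0.5]
```

View pics/w12.png

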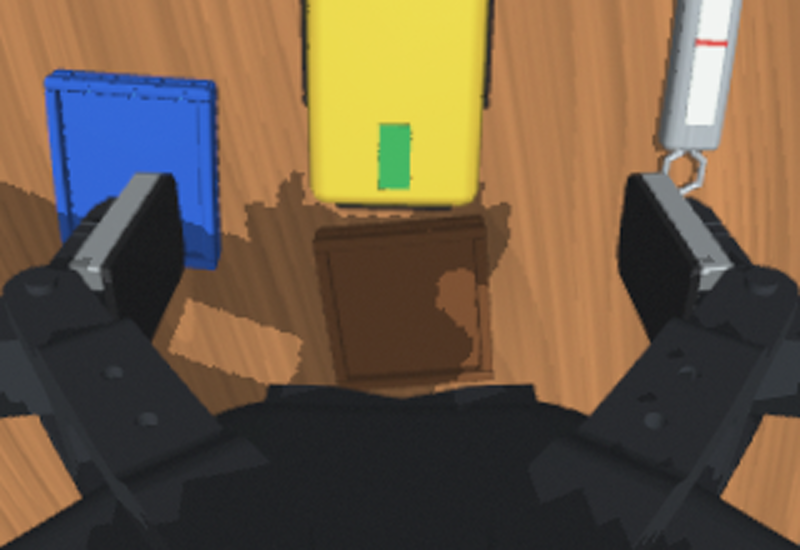

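View pics/s12.png

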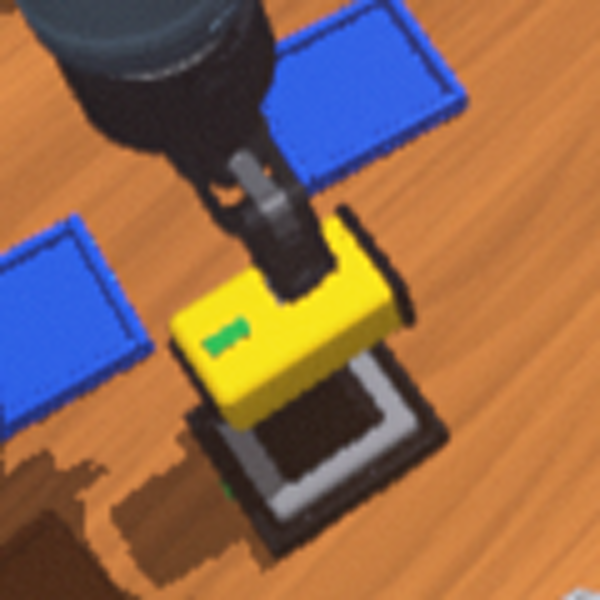

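Emit:
servo_tool(
  targets=[
    [0,0,0,20,-0.5,0.5,1],
    [0,0,0,40,-0.5,0.5,1],
    [0,0,0,60,-0.5,0.5,1],
    [0,0,0,80,-0.5,0.5,1],
    [0,0,0,95,-0.5,0.5,1],
    [0,0,0,100,-0.5,0.5,1],
    [0,0,0,100,-0.5,0.5,1],
    [0,0,0,100,-0.5,0.5,1],
  ],
)

```text
time_s: 13.05
eef_pos: [0.5376, -0.2519, 0.1021]
eef_rot: [0.452, 0.545, 0.45, -0.544]
wrist_force: [-0.6, -0.8, 0.0]
opening: 1.007
```

```bash
python3 -c "
from go import *
w=cam('wrist');s=cam('scene');t=cam('top')
crop(w,160,160,480,400,2.5,'pics/w13.png');crop(s,180,190,300,310,5,'pics/s13.png');crop(t,340,170,480,270,5.7,'pics/t13.png')
go([.537,-.2515,.095],np.radians(-10.8));print(ctrl.get_obs()['eef_pos'])"
```

```text
turn [ 0.0012  0.0013 -0.0019] shift mm [ 6.9 -0.5 -0.3] t 13.2 open 0.996 F [ 0.2 -0.7  0.6]
[ 0.53740487 -0.25183743  0.10190665]
```

View pics/w13.png

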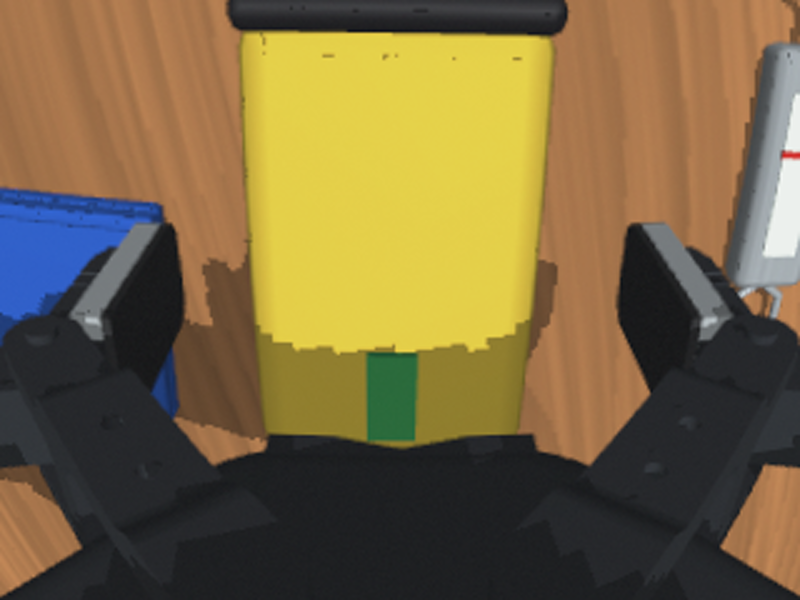

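View pics/s13.png

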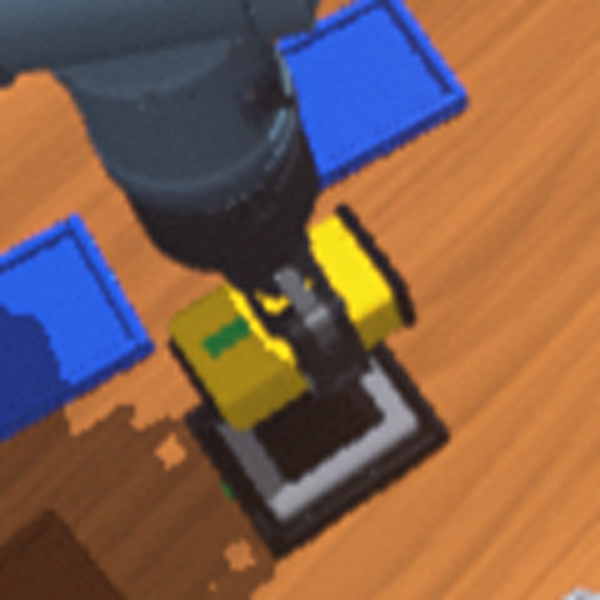

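Emit:
servo_tool(
  targets=[
    [0,0,0,5,-0.5,0,1],
    [0,0,0,7,-0.5,0,0.7],
    [0,0,0,7,-0.5,0,0.5],
    [0,0,0,7,-0.5,0,0.2],
    [0,0,0,7,-0.5,0,-1],
    [0,0,0,7,-0.5,0,-1],
    [0,0,0,7,-0.5,0,-1],
    [0,0,0,7,-0.5,0,-1],
  ],
)

```text
time_s: 14.2
eef_pos: [0.5371, -0.2518, 0.0951]
eef_rot: [0.452, 0.545, 0.45, -0.544]
wrist_force: [0.4, 1.3, 2.5]
opening: 0.644
```

```bash
python3 -c "
from go import *
w=cam('wrist');s=cam('scene');t=cam('top')
crop(w,160,160,480,400,2.5,'pics/w14.png');crop(s,180,190,300,310,5,'pics/s14.png')
o=ctrl.get_obs();print(o['eef_pos'],o['opening'],o['wrist_force'])"
```

```text
[ 0.5370642  -0.25183016  0.0951261 ] 0.64060960978564 [-0.71518902  0.17773509  3.8090247 ]
```

View pics/w14.png

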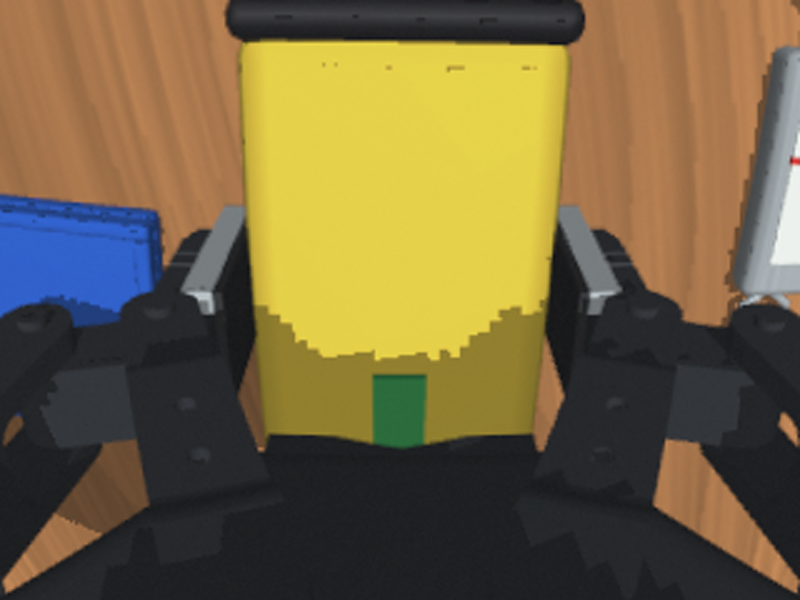

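View pics/s14.png

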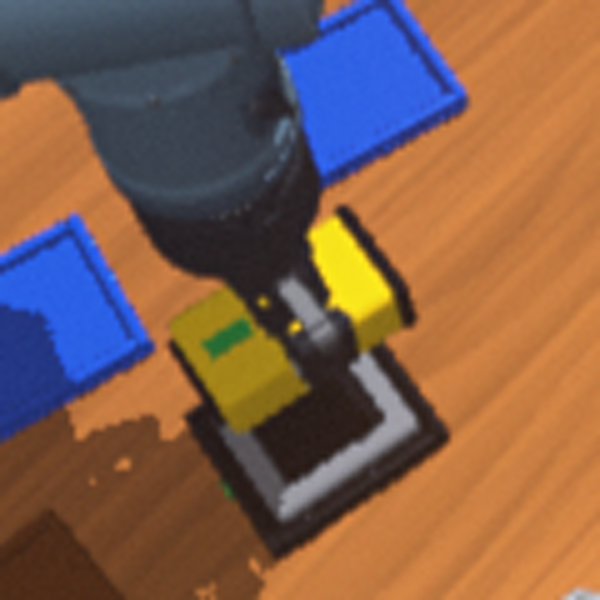

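```bash
python3 -c "
from go import *
o=ctrl.get_obs();np.savez('grasp.npz',p=o['eef_pos'],q=o['eef_rot']);print(o['eef_pos'],o['eef_rot'])"
```

```text
[ 0.5370642  -0.25183016  0.0951261 ] [ 0.45197746  0.54469522  0.45010308 -0.5444545 ]
```

Emit:
servo_tool(
  targets=[
    [0,0,0,-6,0,0,-1],
    [0,0,0,-14,0,0,-1],
    [0,0,0,-24,0,0,-1],
    [0,0,0,-34,0,0,-1],
    [0,0,0,-46,0,0,-1],
    [0,0,0,-58,0,0,-1],
    [0,0,0,-66,0,0,-1],
    [0,0,0,-70,0,0,-1],
  ],
)

```text
time_s: 15.35
eef_pos: [0.5371, -0.2519, 0.1659]
eef_rot: [0.452, 0.545, 0.45, -0.544]
wrist_force: [0.4, -0.6, -2.5]
opening: 0.642
```

```bash
python3 -c "
from go import *
w=cam('wrist');s=cam('scene');t=cam('top')
cv2.imwrite('pics/w15.png',w['pixels']);crop(s,160,170,300,310,5,'pics/s15.png');crop(t,340,170,480,270,5.7,'pics/t15.png')
o=ctrl.get_obs();print(o['eef_pos'],o['opening'],o['wrist_force'])"
```

```text
[ 0.5368783  -0.25163672  0.16508184] 0.6423244409872716 [-0.50556605 -0.2770804  -2.85370874]
```

View pics/w15.png

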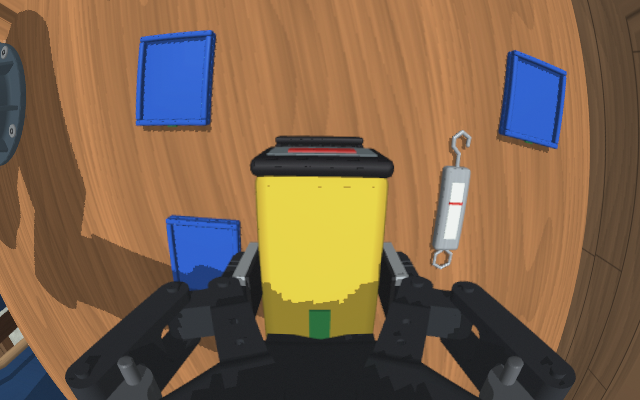

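View pics/s15.png

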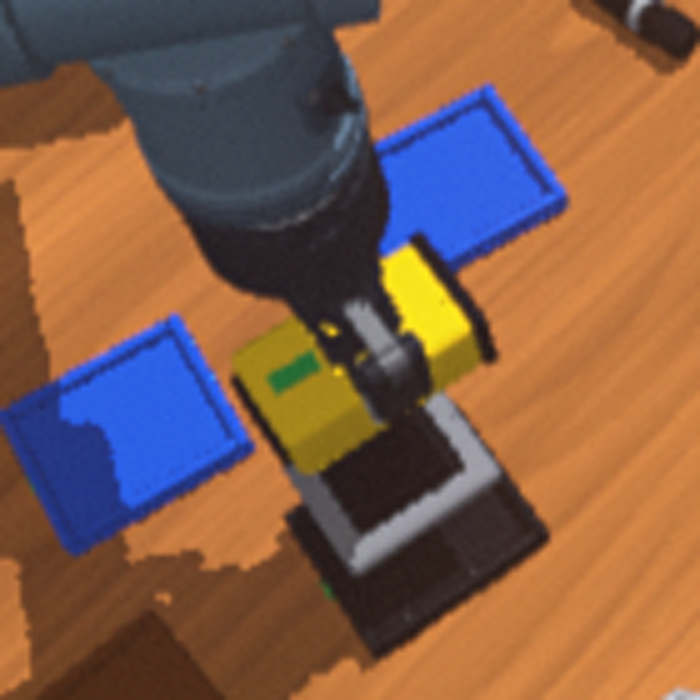

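```bash
python3 -c "
from go import *
go([.5811,.067,.15],1.663-np.pi/2)"
```

```text
turn [-0.2795  0.0017 -0.002 ] shift mm [  14.6  -15.9 -321.3] t 15.5 open 0.642 F [-0.5 -0.3 -2.9]
```

Emit:
servo_tool(
  targets=[
    [-0.03,0,0,0,-1,-15,-1],
    [-0.07,0,0,0,-3,-45,-1],
    [-0.12,0,0,0,-5,-85,-1],
    [-0.16,0,0,0,-7,-130,-1],
    [-0.2,0,0,0,-9,-175,-1],
    [-0.24,0,0,0,-12,-215,-1],
    [-0.26,0,0,0,-14,-245,-1],
    [-0.27,0,0,0,-15,-265,-1],
  ],
)

```text
time_s: 16.5
eef_pos: [0.571, 0.0138, 0.1643]
eef_rot: [0.522, 0.478, 0.52, -0.478]
wrist_force: [-0.2, -0.5, -1.8]
opening: 0.643
```

```bash
python3 -c "
from go import *
go([.5811,.067,.15],1.663-np.pi/2)"
```

```text
turn [-0.0066  0.0014 -0.0009] shift mm [ 14.2  14.6 -52.1] t 16.5 open 0.643 F [-0.2 -0.5 -1.8]
```

Emit:
servo_tool(
  targets=[
    [0,0,0,2,3,-8,-1],
    [-0.006,0,0,5,6,-18,-1],
    [-0.006,0,0,8,9,-28,-1],
    [-0.006,0.001,0,11,12,-38,-1],
    [-0.006,0.001,0,13,14,-46,-1],
    [-0.006,0.001,0,14,14.5,-51,-1],
    [-0.006,0.001,0,14,14.5,-52,-1],
    [-0.006,0.001,0,14,14.5,-52,-1],
  ],
)

```text
time_s: 17.5
eef_pos: [0.5811, 0.0668, 0.1503]
eef_rot: [0.523, 0.477, 0.522, -0.476]
wrist_force: [-0.7, -0.2, -2.2]
opening: 0.644
```

```bash
python3 -c "
from go import *
go([.5811,.067,.15],1.663-np.pi/2)
w=cam('wrist');s=cam('scene');t=cam('top')
cv2.imwrite('pics/w17.png',w['pixels']);crop(s,290,70,430,220,5,'pics/s17.png');crop(t,190,140,330,270,5.7,'pics/t17.png')
"
```

```text
turn [-0.0006  0.0006 -0.0011] shift mm [ 0.3  0.1 -0.2] t 17.5 open 0.644 F [-0.7 -0.2 -2.2]
```

View pics/s17.png

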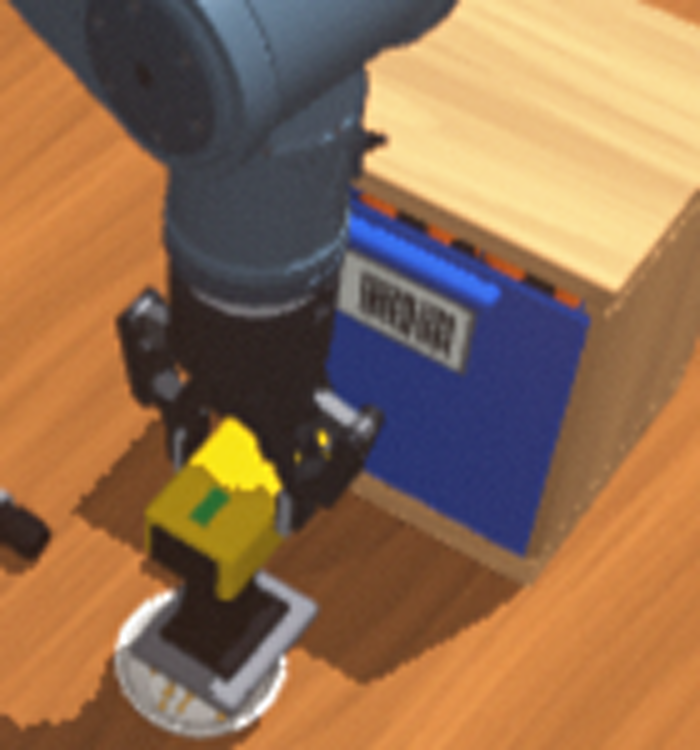

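View pics/t17.png

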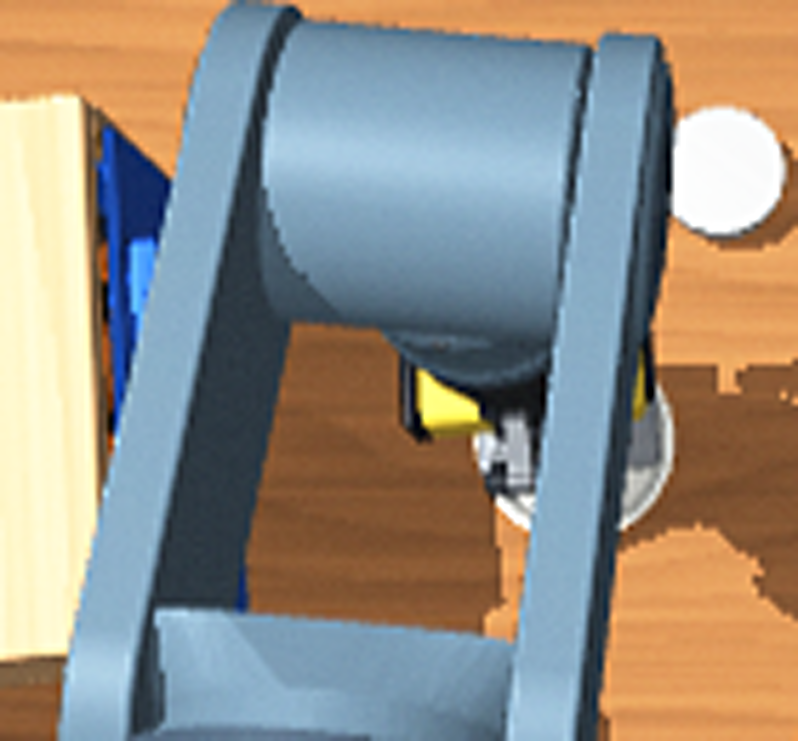

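View pics/w17.png

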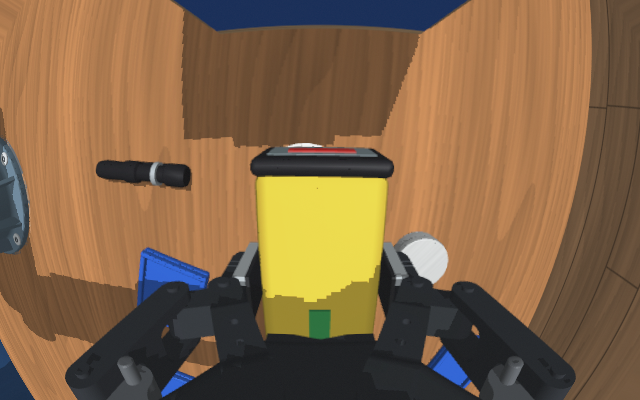

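```bash
python3 - <<'E'
from go import *
s=cam('scene');o=ctrl.get_obs();print(o['time_s'],o['eef_pos'],np.round(o['dq'],3))
c,q=np.cos(1.663),np.sin(1.663);bx=np.array([c,q,0]);by=np.array([-q,c,0]);H=np.array([.566,.2298,.04])
O=H-(.0105+.1+.061)*bx;O[2]=.065
f=lambda a:np.round(((proj(s,[O+x*bx+y*by+np.array([0,0,z]) for x,y,z in a])-[290,70])+.5)*5-.5)
print('head rear top L,R',f([(-.04,.028,.146),(-.04,-.028,.146)]),'foot top rear L,R, front R',f([(-.043,.036,.014),(-.043,-.036,.014),(.043,-.036,.014)]))
print('label',f([(.1715,0,.125)]))
im=cv2.imread('pics/s17.png')
E
```

```text
17.7 [0.58107046 0.06662928 0.15033006] [-0.     0.002  0.001  0.003  0.001  0.   ]
head rear top L,R [[141. 509.]
 [234. 563.]] foot top rear L,R, front R [[128. 646.]
 [235. 712.]
 [322. 604.]]
label [[410. 301.]]
```

Emit:
servo_tool(
  targets=[
    [0,0,0,0,0,0,-1],
    [0,0,0,0,0,0,-1],
    [0,0,0,0,0,0,-1],
    [0,0,0,0,0,0,-1],
    [0,0,0,0,0,0,-1],
    [0,0,0,0,0,0,-1],
    [0,0,0,0,0,0,-1],
    [0,0,0,0,0,0,-1],
  ],
)

```text
time_s: 18.7
eef_pos: [0.581, 0.0666, 0.1503]
eef_rot: [0.523, 0.477, 0.522, -0.477]
wrist_force: [0.1, -0.4, -2.3]
opening: 0.644
```

```bash
python3 - <<'E'
from go import *
s=cam('scene')
crop(s,340,100,420,160,10,'pics/s18.png');
c,q=np.cos(1.663),np.sin(1.663);bx=np.array([c,q,0]);by=np.array([-q,c,0]);H=np.array([.566,.2298,.04])
f=lambda a:np.round(((proj(s,[H+x*bx+y*by+np.array([0,0,z]) for x,y,z in a])-[340,100])+.5)*10-.5)
print('label',f([(-.0105,0,.15)]),'corners',f([(-.0105,y,z) for y,z in [(-.039,.172),(-.039,.128),(.039,.172)]]))
print('lip outer: R top, bot',f([(-.024,-.055,.203),(-.024,-.055,.191)]),'panel bottom right/top right',f([(-.008,-.102,.0),(-.008,-.102,.21)]),'unit front bottom R, top R', f([(-.002,-.11,-.04),(-.002,-.11,.228)]))
E
```

```text
label [[300. 326.]] corners [[434. 335.]
 [412. 443.]
 [186. 208.]]
lip outer: R top, bot [[477. 313.]
 [471. 345.]] panel bottom right/top right [[544. 813.]
 [676. 337.]] unit front bottom R, top R [[555. 886.]
 [730. 288.]]
```

View pics/s18.png

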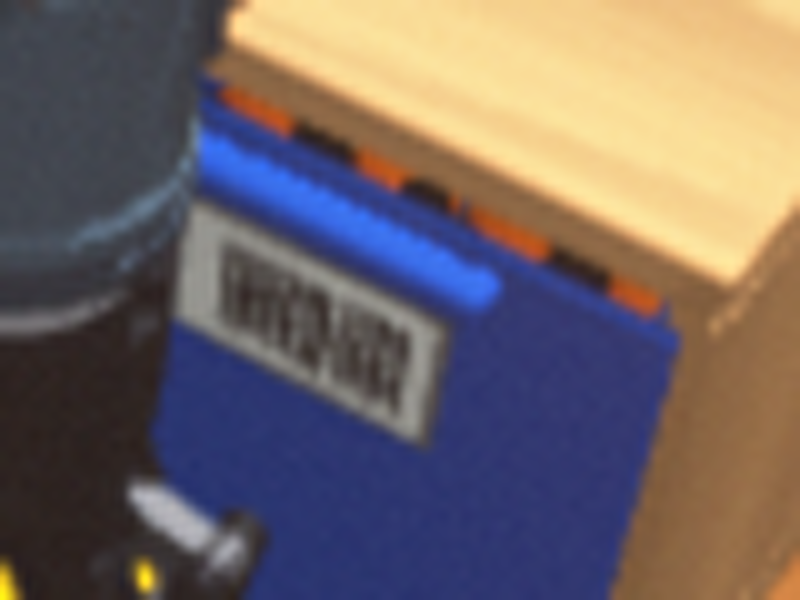

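Emit:
servo_tool(
  targets=[
    [0,0,0,0,0,0,-1],
    [0,0,0,0,0,0,-1],
    [0,0,0,0,0,0,-1],
    [0,0,0,0,0,0,-1],
    [0,0,0,0,0,0,-1],
    [0,0,0,0,0,0,-1],
    [0,0,0,0,0,0,-1],
    [0,0,0,0,0,0,-1],
  ],
)

```text
time_s: 19.75
eef_pos: [0.581, 0.0666, 0.1503]
eef_rot: [0.523, 0.477, 0.522, -0.477]
wrist_force: [-0.5, -0.6, -1.7]
opening: 0.642
```

```bash
python3 - <<'E'
from go import *
g=np.load('grasp.npz');M1=R.from_quat(g['q'][[1,2,3,0]]).as_matrix()
go(g['p']+[0,0,.07],0,M1)
E
```

```text
turn [ 0.2786 -0.0014  0.001 ] shift mm [-14.8 -72.8 313.1] t 19.75 open 0.642 F [-0.5 -0.6 -1.7]
```

Emit:
servo_tool(
  targets=[
    [0,0,0,-5,0,12,-1],
    [0.03,0,0,-12,-8,40,-1],
    [0.08,0,0,-15,-18,80,-1],
    [0.13,0,0,-15,-29,125,-1],
    [0.18,0,0,-15,-40,170,-1],
    [0.23,0,0,-15,-50,215,-1],
    [0.26,0,0,-15,-58,250,-1],
    [0.275,0,0,-15,-65,280,-1],
  ],
)

```text
time_s: 20.75
eef_pos: [0.5413, -0.2207, 0.1659]
eef_rot: [0.452, 0.544, 0.451, -0.544]
wrist_force: [0.2, 0.1, -2.1]
opening: 0.642
```

```bash
python3 - <<'E'
from go import *
g=np.load('grasp.npz');M1=R.from_quat(g['q'][[1,2,3,0]]).as_matrix()
go(g['p']+[0,0,.07],0,M1)
E
```

```text
turn [ 0.0016 -0.0006  0.0005] shift mm [ 0.8  1.6 31.4] t 20.75 open 0.642 F [ 0.2  0.1 -2.1]
```

Emit:
servo_tool(
  targets=[
    [0.0016,-0.0006,0,0,0.8,12,-1],
    [0.0016,-0.0006,0,0,1.6,22,-1],
    [0.0016,-0.0006,0,0,1.6,28,-1],
    [0.0016,-0.0006,0,0.8,1.6,31.4,-1],
    [0.0016,-0.0006,0,0.8,1.6,31.4,-1],
    [0.0016,-0.0006,0,15,1.6,31.4,-1],
    [0.0016,-0.0006,0,28,1.6,31.4,-1],
    [0.0016,-0.0006,0,36,1.6,31.4,-1],
  ],
)

```text
time_s: 21.75
eef_pos: [0.5364, -0.2511, 0.128]
eef_rot: [-0.451, -0.544, -0.451, 0.545]
wrist_force: [0.1, -0.2, -0.3]
opening: 0.644
```

```bash
python3 - <<'E'
from go import *
g=np.load('grasp.npz');M1=R.from_quat(g['q'][[1,2,3,0]]).as_matrix()
go(g['p'],0,M1)
s=cam('scene');t=cam('top')
crop(s,180,190,300,310,5,'pics/s19.png');crop(t,340,170,480,270,5.7,'pics/t19.png')
E
```

```text
turn [ 0.0003 -0.0011  0.0027] shift mm [32.9  0.8  0.6] t 21.75 open 0.644 F [ 0.1 -0.2 -0.3]
```

View pics/s19.png

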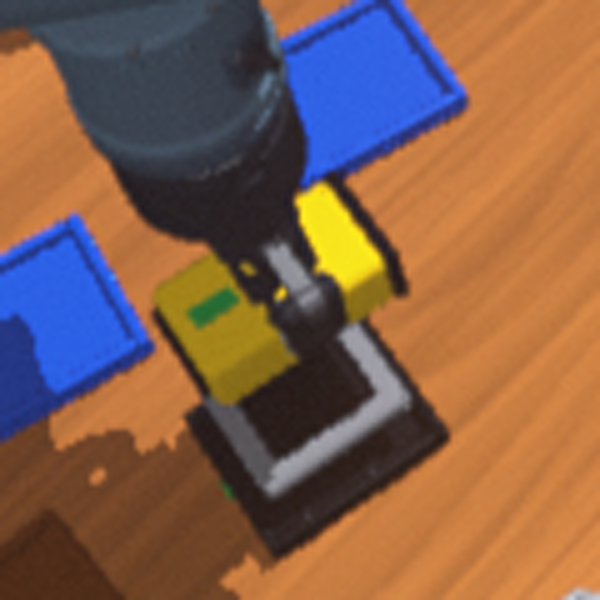

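Emit:
servo_tool(
  targets=[
    [0,-0.001,0.002,4,0.8,0.6,-1],
    [0,-0.001,0.002,9,0.8,0.6,-1],
    [0,-0.001,0.002,14,0.8,0.6,-1],
    [0,-0.001,0.002,19,0.8,0.6,-1],
    [0,-0.001,0.002,23,0.8,0.6,-1],
    [0,-0.001,0.002,27,0.8,0.6,-1],
    [0,-0.001,0.002,30,0.8,0.6,-1],
    [0,-0.001,0.002,31,0.8,0.6,-1],
  ],
)

```text
time_s: 22.85
eef_pos: [0.5368, -0.2518, 0.0969]
eef_rot: [-0.452, -0.544, -0.451, 0.545]
wrist_force: [-0.6, 0.0, -2.2]
opening: 0.647
```

```bash
python3 - <<'E'
from go import *
g=np.load('grasp.npz');M1=R.from_quat(g['q'][[1,2,3,0]]).as_matrix()
go(g['p'],0,M1)
s=cam('scene');t=cam('top')
crop(s,180,190,300,310,5,'pics/s20.png')
E
```

```text
turn [ 0.0001 -0.0004  0.0014] shift mm [ 1.8  0.3 -0. ] t 22.85 open 0.647 F [-0.6  0.  -2.2]
```

View pics/s20.png

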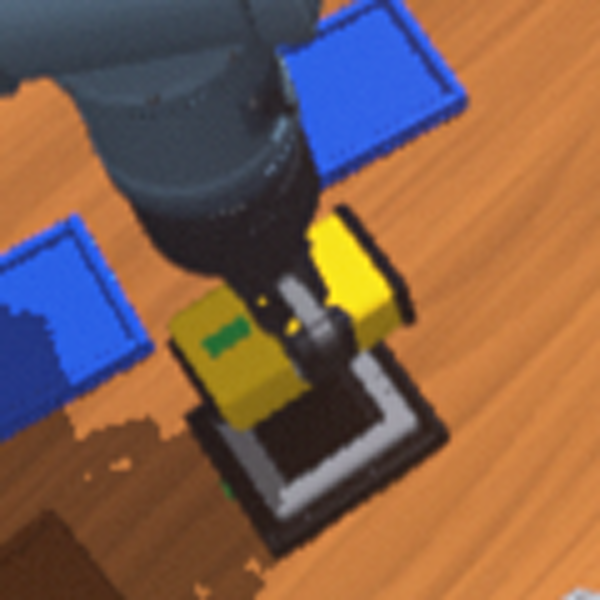

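Emit:
servo_tool(
  targets=[
    [0,0,0.001,1,0.3,0,-1],
    [0,0,0.001,2,0.3,0,-1],
    [0,0,0.001,2.2,0.3,0,-1],
    [0,0,0.001,2.2,0.3,0,-1],
    [0,0,0.001,2.2,0.3,0,-1],
    [0,0,0.001,2.2,0.3,0,-1],
    [0,0,0.001,2.2,0.3,0,-1],
    [0,0,0.001,2.2,0.3,0,-1],
  ],
)

```text
time_s: 23.95
eef_pos: [0.5373, -0.2519, 0.0952]
eef_rot: [0.452, 0.545, 0.45, -0.544]
wrist_force: [-2.2, 1.6, 5.0]
opening: 0.643
```

```bash
python3 - <<'E'
from go import *
o=ctrl.get_obs();print(o['eef_pos'],o['wrist_force'])
E
```

```text
[ 0.5372821  -0.2519294   0.09515366] [-2.21020668  1.61516937  5.02445282]
```

Emit:
servo_tool(
  targets=[
    [0,0,0,0,0,0,0.8],
    [0,0,0,0,0,0,1],
    [0,0,0,0,0,0,1],
    [0,0,0,0,0,0,1],
    [0,0,0,-5,0,0,1],
    [0,0,0,-20,0,0,1],
    [0,0,0,-50,0,0,1],
    [0,0,0,-90,0,0,1],
  ],
)

```text
time_s: 24.95
eef_pos: [0.5367, -0.2515, 0.1863]
eef_rot: [0.452, 0.545, 0.451, -0.544]
wrist_force: [0.1, 0.2, -0.4]
opening: 1.003
```

Emit:
servo_tool(
  targets=[
    [0,0,0,-40,0,0,1],
    [0,0,0,-60,0,20,1],
    [0,0,0,-60,0,60,1],
    [0,0,0,-60,0,100,1],
    [0,0,0,-60,0,140,1],
    [0,0,0,-60,0,150,1],
    [0,0,0,-60,0,150,1],
    [0,0,0,-60,0,150,1],
  ],
)

```text
time_s: 25.95
eef_pos: [0.5092, -0.3976, 0.2469]
eef_rot: [0.452, 0.545, 0.451, -0.544]
wrist_force: [-0.6, 0.5, 0.5]
opening: 1.001
```

```bash
python3 - <<'E'
from go import *
o=ctrl.get_obs();print(o['time_s'],o['eef_pos'],o['wrist_force'],o['opening'])
s=cam('scene');t=cam('top')
cv2.imwrite('pics/s22.png',s['pixels']);crop(t,365,190,465,265,8,'pics/t22.png');crop(s,190,220,290,310,6.6,'pics/s22c.png');cv2.imwrite('pics/t22f.png',t['pixels'])
E
```

```text
25.95 [ 0.50919765 -0.39761125  0.24685825] [-0.5598517   0.54617655  0.51765742] 1.000627642945943
```

View pics/s22c.png

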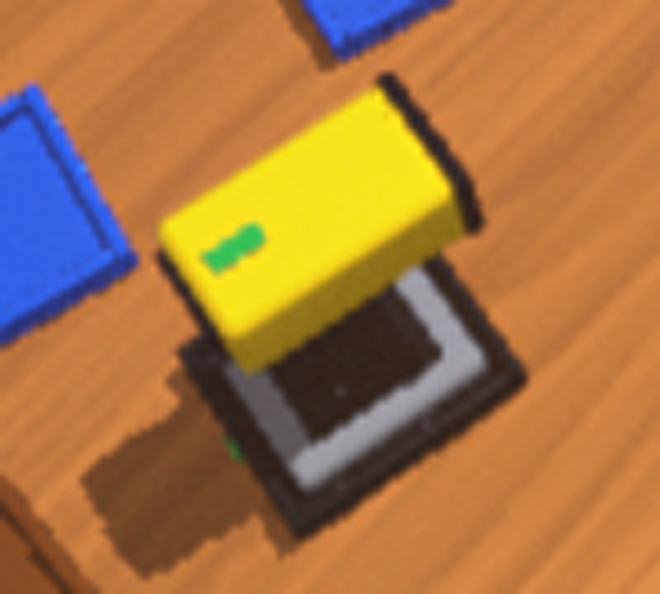

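View pics/t22.png

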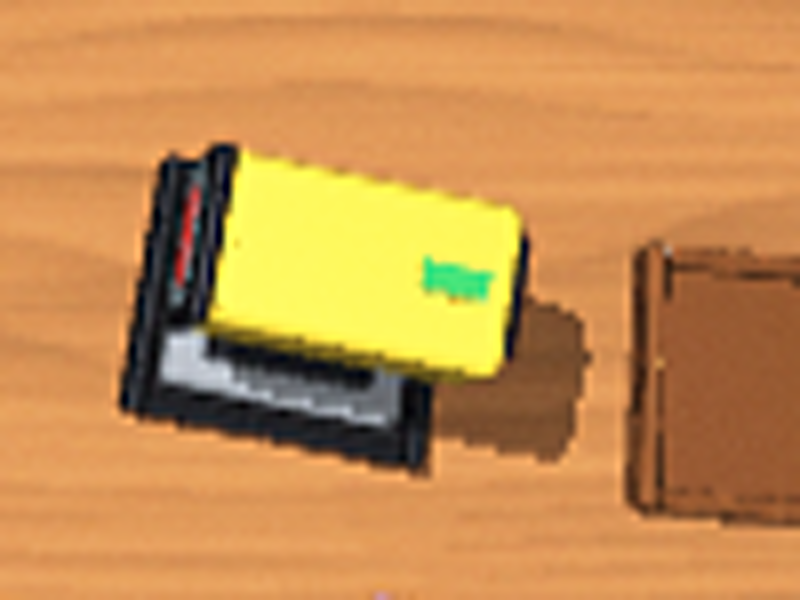

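View pics/s22.png

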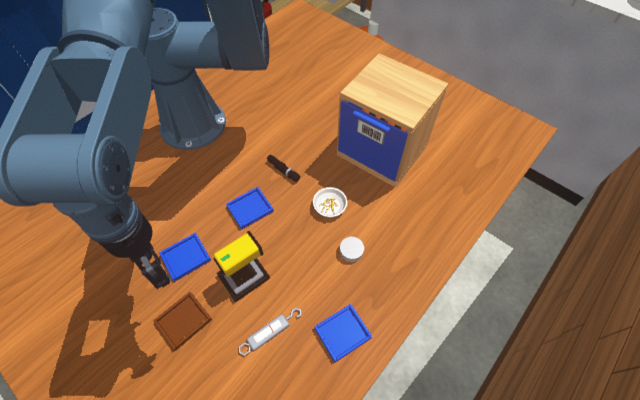

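View pics/t22f.png

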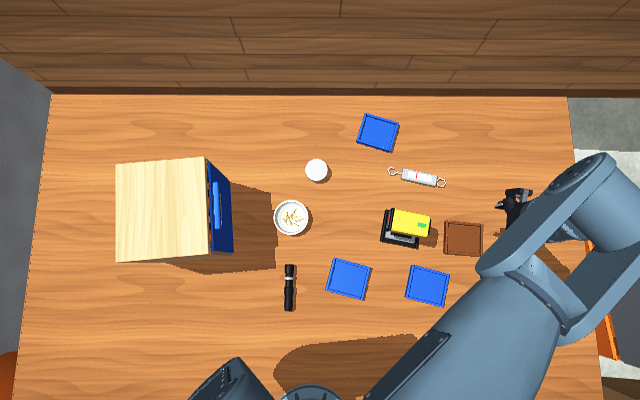

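```bash
python3 -c "
from bench import ctrl
print(ctrl.hand_in())"
```

```text
the job is handed in; nothing more can be done
None
```

I shut the bin, held the scanner on its label long enough to read, and stood the scanner back in its dock. I handed in at about 26 s of the 66 s allowed. The hand-in reports no verdict, so what follows rests on my own checks.

- **Bin:** I pushed the lip round its arc slowly, at about 0.4 rad/s, up to the stop. A further push raised the force to 25 N with no more movement. Later pictures show the bin still shut.
- **First push missed:** the fingertips turned out to sit about 20 mm or more behind the stated tool point. On the first try they passed over the lip into the open bin without touching anything (force near 0). I backed out and repeated the push lower.
- **Reading:** the scanner was aimed square and upright, with its window 100 mm from the label, and held still for about 2.2 s. The scene and wrist pictures put the aim within a few millimetres of the label's middle. Some label and lip points disagreed with my model by 1 to 3 pixels.
- **Return to the dock:** I set the scanner down at the pose where I had gripped it. Contact showed as about 5 N upward, and then I let go. The final pictures show it where it started, upright in the black dock, with the gripper well clear of it.
- **Other things:** the tin, dish, reel seat and fish scale look unmoved in the before and after pictures.

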